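# Pack and evacuate the vacuum dry-keeper

## Robot

A 6-joint arm with a two-finger parallel gripper is mounted at the origin on the work surface. World frame = base frame: x ahead of the robot, y to its left, z up, the work surface at z = 0. Lengths are in m, angles in rad, forces in N, time in s.
With the tool pointing down it reaches from about 0.25 to 0.775 m from the base axis. Payload 4 kg.
Tool frame: the origin (TCP) lies at the very end of the fingers, on their centre line; the grasp point (between the pads) lies 19 mm behind it; z points along the fingers, x is the direction in which the jaws open and shut, and the axes are right-handed (so a half turn about z gives the same grasp; the last joint's range is limited). The gripper opens to 94 mm and grips with 3 to 60 N. Pads are 16 mm wide; open, the fingers measure 119 mm over their backs; the gripper's body (75 mm by 177 mm) begins 78 mm behind the grasp point.
Start: joints at [-1.255, 0.087, 1.371, -0, 1.684, -0.103], TCP at [0.224, -0.502, 0.206] pointing down, gripper open.
Joint ranges: [-3.1, 3.1], [-0.76, 2.03], [0.27, 2.55], [-1.08, 4.22], [0.17, 2.65], [-2.57, 2.57]. Speed limits (rad/s): [2.79, 2.79, 3.14, 3.14, 3.14, 3.14].

## Interface

Orientations are given as [roll, pitch, yaw] about the fixed x, y, z axes, in that order (R = Rz(yaw) Ry(pitch) Rx(roll)).
In Python, from bench import robot, cams, ticket gives the robot as it stands.
- The arm moves only by the tool jog_arm, never from a script. Its argument "series" is a list of rows, each an object of numbers: "x", "y", "z": the shift along the tool's x, y, z in m; "rx", "ry", "rz": the turn, a rotation vector about the tool's x, y, z in degrees. A call has 1 to 12 rows; each row shifts and turns the pose as measured when the row begins, along the tool's axes as they then stand; what a row does not reach is not made up. A row lasts 1/12 s, in which the tool goes at most 41.7 mm and 7.16 degrees, less where a joint would pass 70% of its speed; a pose out of reach is approached as far as the arm can. A call with a gripper value outside its range is refused whole. "claw" is the opening, from 0 (shut) to 1 (fully open), set as the call begins (left out, the last holds). The fingers move at their own pace and stop on an object; the grip force is fixed at half the most. Time passes only in rows, so rows that do not move let the fingers close. It gives the time, the measured TCP pose, the force and the opening at its end, in the units of the state.
- robot.get_obs(): the state, without advancing time (a new reading comes with each control period).
- cams.snapshot(name): name is "scene" or "top"; returns a dict with "img" (384x512x3 uint8, red, green, blue), "mtx" (3x3 intrinsics, pixels), "origin" and "attitude" of the camera in the world. Camera axes: x right, y down, z forward; pixel columns grow to the right and rows downward; lengths in m; the calibration is good to about 2 mm. A picture is of the moment at which its call begins. There is no depth.
- ticket.close_job(): hands the job in, once; it reports no verdict.
Trained networks look in a picture, given as the dict that the camera call returned (one of the last four; its "shot" number tells which), for a name from the list of things; names that differ only in an ending like _2 or _b are one class to them, and where a whole thing is asked for, a point or a joint stands for the part that bears it (a point fixed in the world has none). Each returns a list of dicts, best first, with "p" (0 to 1); they miss things now and then, are a little off and sometimes report something else, mostly with a low value. They report only what shows in the picture. A call takes as long as a camera call. They do not tell look-alikes from the thing itself.
- cams.look_for(thing, picture): "bbox" ([left, top, width, height] in pixels, round what is visible of it).
The state is a dict: "time": time; "joint_positions": joint angles; "qvel": joint speeds; "joint_torque": joint torques, N m; "tool_pos": TCP position; "ee_rot": TCP orientation; "wrist_force": force on the tool from outside, world axes, zero at the start; "wrist_torque": the same for the moment, N m; "width": finger opening in m.
Only numpy, scipy, OpenCV 4.12 (cv2) and the standard library are available. Lean on these libraries where they do the work, as an engineer would, in place of code of your own. Each camera call takes 0.05 s, during which the arm holds its last target.

## Task

Pack the vacuum dry-keeper for the drive: stand every square reagent bottle from the counter upright on the floor of the open white drum, then set the loose lid on the drum so that it sits seated and level, and have the valve's bar handle turned so that its white line points squarely at the white closed mark. Only then pump it down with two full strokes of the pedal, each pressed right down to its stop and let all the way back up. Leave the mug, the tablet tube and the power adapter standing where they are.

Things in the scene. Friction and masses are not known exactly. Their poses are not given: they have to be found in the camera images.
- drum_floor (a point): centre of the inner floor (16 mm above the counter) of the dry-keeper's white open drum: inner radius 86 mm, outer 91 mm, inner depth 54 mm. Drum, pump console and pedal form one fixed unit on a dark steel foot. This point's axes are the unit's: z up, x from the pedal's free end towards the console, y from the console towards the drum; the yaw varies.
- drum_rim (a point): centre of the drum's mouth at rim height, 70 mm above the counter (54 mm above drum_floor); same axes.
- lid: loose lid, 250 g: aluminium disc, radius 95 mm, over a black rubber plug, radius 81 mm, that enters the drum with 5 mm to spare all round; black cylindrical knob, radius 14 mm, on top. Origin: centre of the plug's underside, z up; disc 6 to 12 mm and knob to grip 16 to 46 mm above it. Starts on the counter on its plug. Seated, the disc rests on the rim and the origin is 6 mm below drum_rim.
- valve_grip (a point): on the valve's axis, 82 mm above the counter, the height to grip the black bar handle, which is 46 mm long and 14 mm thick and ends 7 mm above this point; below it a black disc (radius 24 mm, its top 23 mm below this point) and a grey foot. It stands on the console, a grey box 85 x 100 mm, top 45 mm above the counter.
- valve (a joint): valve angle in rad, 0 to 2.6, growing clockwise seen from above; stays where it is left (light friction). At 0 the bar lies along the unit's x axis and the white line on top of its one end points to the unit's -x; at 1.571 the line points to the unit's +y, to the closed mark.
- closed_mark (a point): the closed mark: a small white bar (5 x 10 mm) on the console top, 43.5 mm from the valve's axis towards the drum.
- pedal (a joint): pedal angle in rad: 0 at rest (free end raised by 0.28 rad, about 16 degrees), 0.28 at its stop (level). A spring pushes it back up: about 4 N at pedal_pad to start it, about 11 N at the stop.
- pedal_pad (a point): where to press: on top of the pedal (aluminium with black rubber strips, 76 mm wide, 112 mm long, 8 mm thick), 92 mm from its hinge, 20 mm from its free end. About 61 mm above the counter at rest, 36 mm at the stop. The hinge lies along the unit's y, 32 mm above the counter, 6 mm in -x and 200 mm in -y from drum_floor; the pedal runs from it to the unit's -x.
- bottle1: square amber reagent bottle, 70 g, 30 x 30 mm and 30 mm high, with a round white cap (radius 12 mm) on top up to 43 mm; origin at the centre of its underside, z up, x and y square to its sides. All bottles are alike; three to five are present.
- bottle2: square amber reagent bottle, 70 g, 30 x 30 mm and 30 mm high, with a round white cap (radius 12 mm) on top up to 43 mm; origin at the centre of its underside, z up, x and y square to its sides. All bottles are alike; three to five are present.
- bottle3: square amber reagent bottle, 70 g, 30 x 30 mm and 30 mm high, with a round white cap (radius 12 mm) on top up to 43 mm; origin at the centre of its underside, z up, x and y square to its sides. All bottles are alike; three to five are present.
- bottle4: square amber reagent bottle, 70 g, 30 x 30 mm and 30 mm high, with a round white cap (radius 12 mm) on top up to 43 mm; origin at the centre of its underside, z up, x and y square to its sides. All bottles are alike; three to five are present.
- bottle5: square amber reagent bottle, 70 g, 30 x 30 mm and 30 mm high, with a round white cap (radius 12 mm) on top up to 43 mm; origin at the centre of its underside, z up, x and y square to its sides. All bottles are alike; three to five are present.
- mug: orange mug, radius 38 mm, 90 mm high; bystander. Origin at the centre of its underside.
- tablet_tube: upright round orange tablet tube, radius 15 mm, 100 mm high; bystander. Origin at the centre of its underside.
- adapter: black power adapter, 60 x 120 x 34 mm; bystander. Origin at the centre of its underside.
Mind the look-alikes: they are no part of the job. Leave any red or turquoise look-alike of the bottle5 alone.

How it is judged:
On the way, in this order (a step that is already met when the one before it is completed fails the run):
1. every bottle stands upright on the drum's floor (horizontal distance between each of bottle1, bottle2, bottle3, bottle4, bottle5 and drum_floor below 0.08 m and z of bottle1 in the frame of drum_floor between -0.006 and 0.006 m and angle between each of bottle1, bottle2, bottle3, bottle4, bottle5's own z axis and vertical below 0.15 rad and z of bottle2 in the frame of drum_floor between -0.006 and 0.006 m and z of bottle3 in the frame of drum_floor between -0.006 and 0.006 m and z of bottle4 in the frame of drum_floor between -0.006 and 0.006 m and z of bottle5 in the frame of drum_floor between -0.006 and 0.006 m), for 0.2 s.
2. with the bottles inside, the lid sits seated and level on the drum and the valve is at the closed mark (lid and valve in either order) (all of step 1 and horizontal distance between lid and drum_rim below 0.009 m and z of lid in the frame of drum_rim between -0.0085 and -0.0035 m and angle between lid's own z axis and vertical below 0.03 rad and value of joint valve between 1.451 and 1.691 rad), for 0.2 s.
3. first stroke: pedal down to its stop, drum closed and valve closed (all of step 2 and value of joint pedal above 0.255 rad), for 0.1 s.
4. pedal all the way back up (value of joint pedal below 0.04 rad), for 0.1 s.
5. second stroke: pedal down to its stop, drum closed and valve closed (all of step 3), for 0.1 s.
At the end, for the whole second after the job is handed in: bottles upright (0.15 rad) on the drum floor, within 80 mm of its axis; lid seated within 9 mm of the axis, origin 3.5 to 8.5 mm below the rim, level (0.03 rad), at rest; valve within 0.12 rad of 1.571; pedal up (under 0.04 rad); bystanders upright (all of step 2 and value of joint pedal below 0.04 rad and linear speed of lid below 0.02 m/s and angle between each of mug, tablet_tube, adapter's own z axis and vertical below 0.2 rad); the robot touches nothing.
It fails at once if the mug is pushed more than 30 mm from its place (distance of mug from where it was at the start of the episode above 0.03 m).
It fails at once if the tablet tube is pushed more than 30 mm from its place (distance of tablet_tube from where it was at the start of the episode above 0.03 m).
It fails at once if the power adapter is pushed more than 30 mm from its place (distance of adapter from where it was at the start of the episode above 0.03 m).
Of bottle1, bottle2, bottle3, bottle4, bottle5 only 3 to 5 are there at a start; the rules pass over those that are not, and their reading is None.
At some moment in a run one of bottle1, bottle2, bottle3, bottle4, bottle5, lid may be knocked a few centimetres aside while the robot is not near it.
It also fails if it takes over 210 s, if anything falls off the work surface, if the arm or the gripper's body presses on something with over 40 N, if the wrist force passes 120 N, or if a joint passes its speed limit or range.

## Working session

There is one attempt and no reset: what is moved stays moved. The work goes in short steps, Python scripts to look and compute and a tool call to move; the robot and the scene stay as the last step left them, time stands still between calls to the robot, and variables do not carry over. Pictures are saved under pics/ and viewed, and the job is handed in when it is done.

Besides the shell and the picture viewer there is one more tool, called after ">>>" as name(argument=value, ...), one argument or row to a line, values as JSON. jog_arm: Moves the arm, as the interface text tells. Its arguments: {"type":"object","properties":{"series":{"type":"array","items":{"type":"object","properties":{"x":{"type":"number"},"y":{"type":"number"},"z":{"type":"number"},"rx":{"type":"number"},"ry":{"type":"number"},"rz":{"type":"number"}}}},"claw":{"type":"number"}},"required":["series"]}

```bash
ls; mkdir -p pics
python3 - <<'E'
from bench import robot,cams
import cv2
print(robot.get_obs())
for n in("scene","top"):
    s=cams.snapshot(n)
    cv2.imwrite(f"pics/{n}0.png",s["img"][:,:,::-1])
    print(n,s["mtx"],s["origin"],s["attitude"],s.keys())
    for t in("bottle1","lid","drum_floor","valve","valve_grip","pedal","pedal_pad","closed_mark","mug","tablet_tube","adapter"):
        print(t,[(d["bbox"],round(d["p"],2)) for d in cams.look_for(t,s)])
E
```

```text
pics
{'time': 0.0, 'joint_positions': array([-1.25510719e+00,  8.79617765e-02,  1.37221634e+00,  1.32892550e-05,
        1.68359024e+00, -1.03148965e-01]), 'qvel': array([-9.52703410e-05,  1.45478131e-03, -1.29288556e-03, -1.50335524e-03,
       -1.82351769e-04, -1.87775185e-04]), 'joint_torque': array([-5.51946250e-04, -3.40180421e+01, -3.02427578e+01,  7.15322443e-02,
        3.27354600e-02, -1.69367786e-04]), 'tool_pos': array([ 0.22349343, -0.50196001,  0.2043197 ]), 'ee_rot': array([-3.14135549e+00,  2.16277677e-03, -1.15195648e+00]), 'wrist_force': array([-0.49644627, -0.09042092, -0.33569849]), 'wrist_torque': array([ 0.02964381, -0.02834064, -0.01782002]), 'width': 0.09434019564822718}
scene [[379.33281696   0.         255.92128589]
 [  0.         379.33281696 193.84797748]
 [  0.           0.           1.        ]] [ 1.13837103 -0.18028322  0.74070281] [-2.42513388e+00 -1.05984140e-03  1.12741702e+00] dict_keys(['img', 'mtx', 'origin', 'attitude', 'shot'])
bottle1 [([273.3, 146.0, 12.8, 18.2], 0.75), ([321.6, 190.0, 16.4, 16.1], 0.69), ([298.9, 219.0, 11.6, 12.5], 0.69), ([2
[... 936 characters left out ...]
5.6, 147.0, 10.8, 14.5], 0.69), ([184.0, 161.9, 11.4, 17.1], 0.64), ([224.7, 184.5, 12.0, 11.2], 0.55), ([189.7, 232.6, 11.6, 10.0], 0.49)]
lid [([90.6, 190.0, 74.1, 68.7], 0.68), ([134.3, 144.6, 17.8, 21.3], 0.28)]
drum_floor [([270.2, 169.9, 129.0, 95.4], 0.61)]
valve [([371.0, 188.4, 21.9, 19.0], 0.63)]
valve_grip [([373.3, 189.5, 20.0, 17.5], 0.52)]
pedal [([360.3, 213.9, 30.6, 44.5], 0.83)]
pedal_pad [([362.2, 213.1, 30.3, 47.9], 0.74)]
closed_mark [([136.4, 147.3, 15.5, 17.4], 0.62), ([268.4, 168.7, 130.4, 97.5], 0.58), ([190.4, 231.2, 13.2, 12.5], 0.37)]
mug [([247.5, 94.8, 36.9, 36.5], 0.82)]
tablet_tube [([132.4, 147.0, 19.6, 14.8], 0.6)]
adapter [([304.4, 120.0, 48.3, 23.3], 0.82)]
```

Run:
```python
import cv2
t=cv2.imread("pics/top0.png"); cv2.imwrite("pics/top0b.png",cv2.resize(t[80:280,70:410],None,fx=2.35,fy=2.35,interpolation=cv2.INTER_CUBIC))
t=cv2.imread("pics/scene0.png"); cv2.imwrite("pics/scene0b.png",cv2.resize(t[110:350,70:400],None,fx=2.4,fy=2.4,interpolation=cv2.INTER_CUBIC))
```

```text
(no output)
```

View pics/top0b.png

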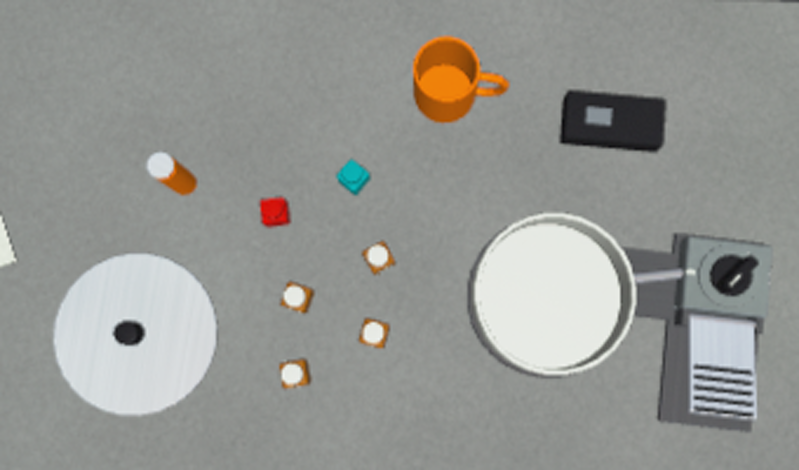

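View pics/scene0b.png

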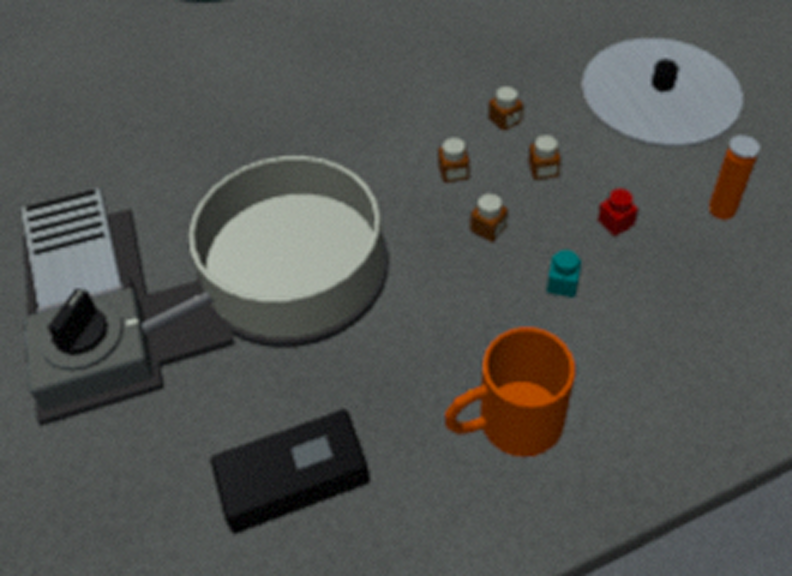

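```bash
cat > h.py <<'E'
import numpy as np,cv2
from scipy.spatial.transform import Rotation as R
from scipy.optimize import minimize
from bench import robot,cams,ticket
def snap(n,save=None):
    s=cams.snapshot(n)
    if save: cv2.imwrite(f"pics/{save}.png",s["img"][:,:,::-1])
    return s
def proj(s,P):
    Rm=R.from_euler("xyz",s["attitude"]).as_matrix()
    c=(np.atleast_2d(P)-s["origin"])@Rm
    u=c@np.asarray(s["mtx"]).T
    return u[:,:2]/u[:,2:]
def back(s,uv,z):
    Rm=R.from_euler("xyz",s["attitude"]).as_matrix()
    uv=np.atleast_2d(uv); d=np.c_[uv,np.ones(len(uv))]@np.linalg.inv(s["mtx"]).T@Rm.T
    o=np.asarray(s["origin"]); return o+d*((z-o[2])/d[:,2])[:,None]
def crop(s,name,u0,v0,u1,v1,f):
    cv2.imwrite(f"pics/{name}.png",cv2.resize(s["img"][v0:v1,u0:u1,::-1],None,fx=f,fy=f,interpolation=cv2.INTER_CUBIC))
def amber(s):
    h=cv2.cvtColor(s["img"],cv2.COLOR_RGB2HSV).astype(int)
    return (h[...,0]>=3)&(h[...,0]<=20)&(h[...,1]>130)&(h[...,2]>50)
CAP=[[12*np.cos(a),12*np.sin(a),z] for a in np.linspace(0,2*np.pi,16,endpoint=False) for z in(30,43)]
BOX=[[15*i,15*j,z] for i in(-1,1) for j in(-1,1) for z in(0,30)]
def sil(s,p,z0=0,K=8):
    x,y,a=p;c,si=np.cos(a),np.sin(a)
    m=np.zeros((384*1,512),np.uint8)
    out=[]
    for pts in(BOX,CAP):
        q=np.array(pts)/1000; w=np.c_[x+c*q[:,0]-si*q[:,1],y+si*q[:,0]+c*q[:,1],q[:,2]+z0]
        out.append(cv2.convexHull(proj(s,w).astype(np.float32))[:,0])
    return out
def tool(): 
    o=robot.get_obs(); return o["time"],o["tool_pos"].round(4),o["ee_rot"].round(4),o["wrist_force"].round(1),round(o["width"],4)
E
python3 - <<'E'
from h import *
S={n:snap(n) for n in("scene","top")}
# color info around bottles
for n,s in S.items():
    m=amber(s).astype(np.uint8)
    k,l,st,c=cv2.connectedComponentsWithStats(m)
    for i in range(1,k):
        if st[i,4]>10: print(n,st[i],c[i].round(1),back(s,c[i],0.015).round(3)[0])
crop(S["top"],"t1",180,140,245,250,5)
crop(S["top"],"t2",260,160,405,270,5)
crop(S["scene"],"s2",75,165,235,290,5)
E
```

```text
scene [373   0  26  46 121] [388.5  24.8] [-0.037  0.987  0.015]
scene [274 151  14   9  48] [279.8 154.8] [0.466 0.213 0.015]
scene [291 170  12  14  66] [295.2 176.5] [0.557 0.211 0.015]
scene [253 172  12  14  58] [257.6 177.9] [0.519 0.119 0.015]
scene [366 172  19  30 319] [374.  186.9] [0.677 0.377 0.015]
scene [266 196  15  11  58] [273.2 200.9] [0.607 0.121 0.015]
scene [ 255  246   55   54 1909] [286.5 273. ] [0.799 0.054 0.015]
top [246  95  41  37 939] [261.1 113.3] [0.828 0.042 0.015]
top [138 148  16  15 119] [146.4 156.3] [0.694 0.36  0.015]
top [227 189  11   8  21] [232.  192.6] [0.599 0.117 0.015]
top [195 202   8  11  29] [199.6 207.2] [0.555 0.205 0.015]
top [230 218   5  10  17] [232.5 223.1] [0.514 0.113 0.015]
top [196 233   5  11  27] [198.7 237.9] [0.472 0.204 0.015]
```

View pics/t1.png

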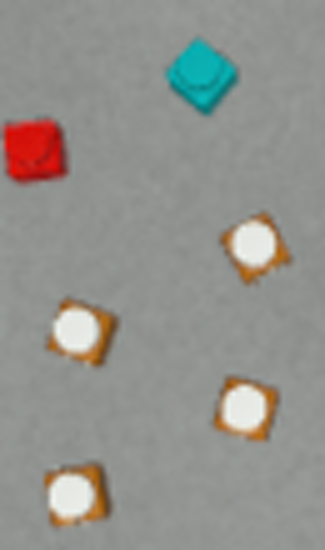

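View pics/t2.png

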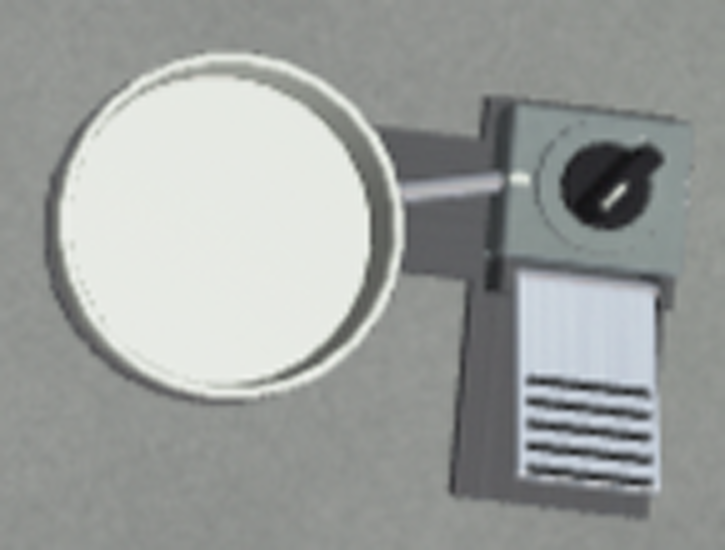

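View pics/s2.png

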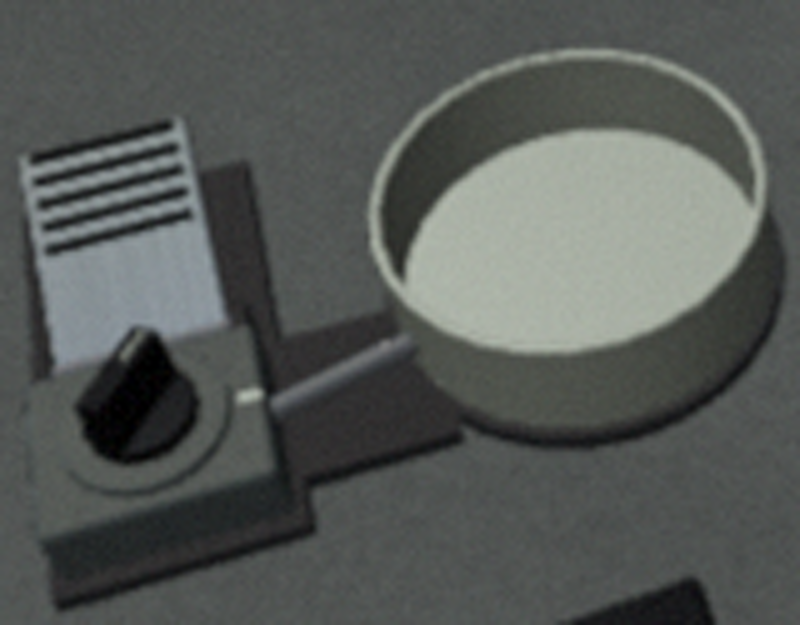

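```bash
cat > fit1.py <<'E'
from h import *
S={n:snap(n) for n in("scene","top")}
# rim
def rimfit(s,box,lo):
    u0,v0,u1,v1=box
    g=cv2.cvtColor(s["img"],cv2.COLOR_RGB2GRAY)[v0:v1,u0:u1]
    m=(g>lo).astype(np.uint8)
    cs,_=cv2.findContours(m,cv2.RETR_EXTERNAL,cv2.CHAIN_APPROX_NONE)
    c=cv2.convexHull(max(cs,key=cv2.contourArea))[:,0]+[u0,v0]
    P=back(s,c,0.07)[:,:2]
    f=lambda q:np.sum(np.abs(np.hypot(*(P-q[:2]).T)-q[2]))
    r=minimize(f,[*P.mean(0),0.09],method="Nelder-Mead",options=dict(xatol=1e-5,fatol=1e-6,maxiter=2000))
    return r.x,r.fun/len(P)
print("rim top",rimfit(S["top"],(265,165,345,245),150))
print("rim scene",rimfit(S["scene"],(145,165,235,290),115))
t=S["top"]; T=lambda q:np.array(q)/5+[260,160]-0.4
c=back(t,T([[515,100],[692,122],[672,278],[503,262]]),0.045)[:,:2]; print(c)
e=lambda a,b:np.degrees(np.arctan2(*(b-a)))
print("edges",[ (np.linalg.norm(c[i]-c[(i+1)%4]).round(4), np.degrees(np.arctan2(*(c[(i+1)%4]-c[i])[::-1])).round(1)) for i in range(4)], c.mean(0))
st=back(t,T([[528,380],[650,393],[528,469],[650,483]]),0.06)[:,:2]
print("strips",[np.degrees(np.arctan2(*(st[i]-st[i+1])[::-1])) for i in(0,2)],st)
print("mark top",back(t,T([[519,179]]),0.046))
sc=S["scene"]; Q=lambda q:np.array(q)/5+[75,165]-0.4
print("mark scene",back(sc,Q([[250,396]]),0.046))
print("valve line top",back(t,T([[602,210],[625,184]]),0.089), "bar ends",back(t,T([[578,225],[655,150]]),0.089))
print("scene line/bar",back(sc,Q([[125,358],[147,332],[92,410]]),0.089))
# bottles
g={}
for n,s in S.items():
    h=cv2.cvtColor(s["img"],cv2.COLOR_RGB2HSV); g[n]=h
def bfit(p0):
    # per-image: amber + white likelihood: soft mask = saturation high or brightness high
    dat=[]
    for n,s in S.items():
        uv=proj(s,[[p0[0],p0[1],0.02]])[0].astype(int); w=13
        img=s["img"][uv[1]-w:uv[1]+w,uv[0]-w:uv[0]+w].astype(np.float32)
        bg=np.median(img.reshape(-1,3),0); d=np.linalg.norm(img-bg,axis=2); d=np.clip(d/60,0,1)
        dat.append((s,uv-w,d))
    def cost(p):
        c=0
        for s,o,d in dat:
            K=8;m=np.zeros((26*K,26*K),np.uint8)
            for poly in sil(s,p): cv2.fillConvexPoly(m,np.round((poly-o+0.5)*K).astype(np.int32),255)
            a=cv2.resize(m,(26,26),interpolation=cv2.INTER_AREA)/255.
            c+=np.sum((a-d)**2)
        return c
    best=None
    for a in np.radians(np.arange(-40,50,15)):
        r=minimize(cost,[*p0,a],method="Nelder-Mead",options=dict(initial_simplex=[[*p0,a],[p0[0]+.006,p0[1],a],[p0[0],p0[1]+.006,a],[*p0,a+.2]],xatol=1e-4,fatol=1e-3))
        if best is None or r.fun<best.fun: best=r
    return best.x,best.fun
if __name__=="__main__":
  for p0 in((.600,.119),(.555,.208),(.515,.116),(.468,.208)):
    x,f=bfit(p0); print("bottle",x[:2].round(4),np.degrees(x[2]).round(1),round(f,1))
  for n,s in S.items():
    b=cams.look_for("lid",s)[0]["bbox"]; print(n,b)
E
python3 fit1.py
```

```text
rim top (array([ 0.56752318, -0.08174893,  0.09176945]), np.float64(0.0015126165134595805))
rim scene (array([ 0.5691085 , -0.08124247,  0.09036574]), np.float64(0.0002510941743423684))
[[ 0.64106595 -0.23870363]
 [ 0.63177681 -0.33559717]
 [ 0.54648294 -0.32324928]
 [ 0.55260081 -0.23163526]]
edges [(np.float64(0.0973), np.float64(-95.5)), (np.float64(0.0862), np.float64(171.8)), (np.float64(0.0918), np.float64(86.2)), (np.float64(0.0887), np.float64(-4.6))] [ 0.59298163 -0.28229634]
strips [np.float64(85.48104807988564), np.float64(85.00407006990521)] [[ 0.48980587 -0.239901  ]
 [ 0.48469794 -0.30453018]
 [ 0.4434678  -0.23956764]
 [ 0.43784951 -0.30383749]]
mark top [[ 0.59774266 -0.24028915  0.046     ]]
mark scene [[ 0.60007252 -0.24040813  0.046     ]]
valve line top [[ 0.57814223 -0.26962663  0.089     ]
 [ 0.59198816 -0.28176527  0.089     ]] bar ends [[ 0.57002225 -0.2570727   0.089     ]
 [ 0.61017092 -0.29766682  0.089     ]]
scene line/bar [[ 0.59240437 -0.27934874  0.089     ]
 [ 0.58291905 -0.268578    0.089     ]
 [ 0.61268147 -0.29616635  0.089     ]]
bottle [0.6076 0.1205] -58.5 36.3
bottle [0.5582 0.2142] 72.7 49.8
bottle [0.5189 0.1228] -14.2 35.0
bottle [0.47   0.2128] 11.7 31.4
scene [310.0, 127.3, 70.0, 45.0]
top [93.9, 188.6, 65.7, 68.0]
```

```bash
cat > caps.py <<'E'
from h import *
def caps(s,lo):
    i=s["img"].astype(int); h=cv2.cvtColor(s["img"],cv2.COLOR_RGB2HSV)
    m=((i.min(2)>lo)&(h[...,1]<45)).astype(np.uint8)
    k,l,st,c=cv2.connectedComponentsWithStats(m,connectivity=4)
    return [(c[j],st[j,4]) for j in range(1,k) if 12<st[j,4]<120]
if __name__=="__main__":
  t=snap("top")
  for c,a in caps(t,165): print("top",c.round(1),a,back(t,c,0.043)[0].round(4))
  s=snap("scene")
  for c,a in caps(s,120): print("sc",c.round(1),a,back(s,c,0.040)[0].round(4))
  for s,n in((t,"t3"),(s,"s3")):
    v=s["img"].copy()
    v=cv2.resize(v,None,fx=6,fy=6,interpolation=cv2.INTER_CUBIC)
    for p in((.6076,.1205,np.radians(-58.5)),(.5582,.2142,np.radians(72.7)),(.5189,.1228,-.248),(.470,.2128,.204)):
        for poly in sil(s,p): cv2.polylines(v,[np.round((poly+.5)*6).astype(np.int32)],True,(0,255,0),1)
    b=proj(s,[[.54,.165,.02]])[0]*6; u,w=b.astype(int)
    cv2.imwrite(f"pics/{n}.png",v[w-290:w+290,u-280:u+280,::-1])
E
python3 caps.py
```

```text
top [137.5 149.9] 102 [0.7053 0.3764 0.043 ]
top [230.4 188.4] 56 [0.6069 0.1202 0.043 ]
top [194.9 205.5] 58 [0.5579 0.2138 0.043 ]
top [228.4 221.1] 58 [0.5186 0.1224 0.043 ]
top [193.8 238.6] 60 [0.4698 0.2127 0.043 ]
sc [280.6 148.5] 36 [0.4678 0.2138 0.04  ]
sc [297.1 169.2] 42 [0.5566 0.2153 0.04  ]
sc [379.8 170.2] 69 [0.6515 0.4071 0.04  ]
sc [258.6 170.3] 41 [0.5176 0.123  0.04  ]
sc [194.9 175.5] 24 [ 0.4644 -0.0322  0.04  ]
sc [164.9 183.4] 14 [ 0.4581 -0.1094  0.04  ]
sc [273.5 193.9] 54 [0.606  0.1211 0.04  ]
sc [ 99.7 203.5] 19 [ 0.4551 -0.269   0.04  ]
```

View pics/t3.png

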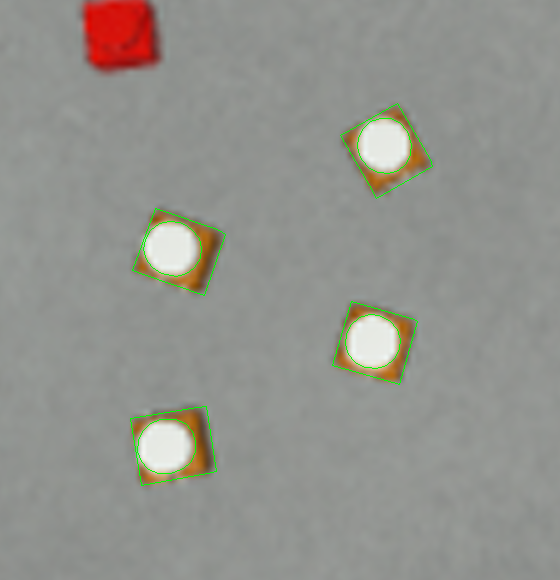

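View pics/s3.png

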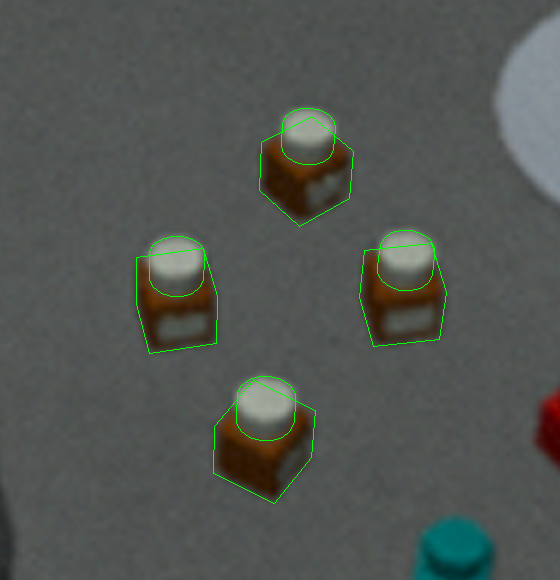

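```bash
cat > plan.py <<'E'
from h import *
import sys
def plan(x,y,z,yawdeg,grip=False):
    o=robot.get_obs(); p=o["tool_pos"]; Rt=R.from_euler("xyz",o["ee_rot"])
    yaw=np.radians(yawdeg); Rg=R.from_euler("xyz",[np.pi,0,yaw])
    rv=np.degrees((Rt.inv()*Rg).as_rotvec())
    d=Rg.inv().apply(np.array([x,y,z])-p)
    print("t",round(o["time"],2),"pos",p.round(4),"yaw",np.degrees(o["ee_rot"][2]).round(1),"w",round(o["width"],4),"F",o["wrist_force"].round(1),"q6",o["joint_positions"][5].round(2))
    n=int(np.ceil(np.linalg.norm(rv)/6.8)); print("turn",rv.round(2),"n",n,(rv/max(n,1)).round(2))
    m=int(np.ceil(np.linalg.norm(d)/.0385)); print("shift",d.round(4),"n",m,(d/max(m,1)).round(4), "xy only",d[:2].round(4), int(np.ceil(np.hypot(*d[:2])/.0385)))
if __name__=="__main__": plan(*map(float,sys.argv[1:5]))
E
python3 plan.py .5187 .1227 .14 -14.2
```

```text
t 1.6 pos [ 0.2237 -0.5025  0.2055] yaw -66.0 w 0.0937 F [0.3 1.  0.3] q6 -0.1
turn [ 0.00e+00 -1.00e-02 -5.18e+01] n 8 [ 0.   -0.   -6.48]
shift [ 0.1327 -0.6785  0.0655] n 19 [ 0.007  -0.0357  0.0034] xy only [ 0.1327 -0.6785] 18
```

>>> jog_arm(
  series=[
    {"rz": -6.5},
    {"rz": -6.5},
    {"rz": -6.5},
    {"rz": -6.5},
    {"rz": -6.5},
    {"rz": -6.5},
    {"rz": -6.5},
    {"rz": -6.3},
  ],
  claw=0.62,
)

```text
invalid input
```

>>> jog_arm(
  series=[
    {"x": 0.007, "y": -0.036, "z": 0.003},
    {"x": 0.007, "y": -0.036, "z": 0.003},
    {"x": 0.007, "y": -0.036, "z": 0.003},
    {"x": 0.007, "y": -0.036, "z": 0.003},
    {"x": 0.007, "y": -0.036, "z": 0.003},
    {"x": 0.007, "y": -0.036, "z": 0.003},
    {"x": 0.007, "y": -0.036, "z": 0.003},
    {"x": 0.007, "y": -0.036, "z": 0.003},
    {"x": 0.007, "y": -0.036, "z": 0.003},
    {"x": 0.007, "y": -0.036, "z": 0.003},
  ],
)

```text
invalid input
```

```bash
python3 plan.py .5187 .1227 .14 -14.2
```

```text
t 1.6 pos [ 0.2237 -0.5025  0.2055] yaw -66.0 w 0.0937 F [0.3 1.  0.3] q6 -0.1
turn [ 0.00e+00 -1.00e-02 -5.18e+01] n 8 [ 0.   -0.   -6.48]
shift [ 0.1327 -0.6785  0.0655] n 19 [ 0.007  -0.0357  0.0034] xy only [ 0.1327 -0.6785] 18
```

>>> jog_arm(
  series=[
    {"x": 0, "y": 0, "z": 0, "rx": 0, "ry": 0, "rz": -6.5},
    {"x": 0, "y": 0, "z": 0, "rx": 0, "ry": 0, "rz": -6.5},
  ],
  claw=0.62,
)

```text
time: 1.77
tool_pos: [0.2237, -0.5025, 0.2055]
ee_rot: [3.142, -0.0, -0.918]
wrist_force: [0.6, -0.8, 0.2]
width: 0.084
```

>>> jog_arm(
  series=[
    {"x": 0, "y": 0, "z": 0, "rx": 0, "ry": 0, "rz": -6.5},
    {"x": 0, "y": 0, "z": 0, "rx": 0, "ry": 0, "rz": -6.5},
    {"x": 0, "y": 0, "z": 0, "rx": 0, "ry": 0, "rz": -6.5},
    {"x": 0, "y": 0, "z": 0, "rx": 0, "ry": 0, "rz": -6.5},
    {"x": 0, "y": 0, "z": 0, "rx": 0, "ry": 0, "rz": -6.5},
    {"x": 0, "y": 0, "z": 0, "rx": 0, "ry": 0, "rz": -6.3},
  ],
)

```text
time: 2.27
tool_pos: [0.2237, -0.5025, 0.2055]
ee_rot: [3.142, -0.0, -0.205]
wrist_force: [0.2, 0.1, -0.3]
width: 0.0582
```

>>> jog_arm(
  series=[
    {"x": 0.007, "y": -0.036, "z": 0.003, "rx": 0, "ry": 0, "rz": 0},
    {"x": 0.007, "y": -0.036, "z": 0.003, "rx": 0, "ry": 0, "rz": 0},
    {"x": 0.007, "y": -0.036, "z": 0.003, "rx": 0, "ry": 0, "rz": 0},
    {"x": 0.007, "y": -0.036, "z": 0.003, "rx": 0, "ry": 0, "rz": 0},
    {"x": 0.007, "y": -0.036, "z": 0.003, "rx": 0, "ry": 0, "rz": 0},
    {"x": 0.007, "y": -0.036, "z": 0.003, "rx": 0, "ry": 0, "rz": 0},
    {"x": 0.007, "y": -0.036, "z": 0.003, "rx": 0, "ry": 0, "rz": 0},
    {"x": 0.007, "y": -0.036, "z": 0.003, "rx": 0, "ry": 0, "rz": 0},
    {"x": 0.007, "y": -0.036, "z": 0.003, "rx": 0, "ry": 0, "rz": 0},
    {"x": 0.007, "y": -0.036, "z": 0.003, "rx": 0, "ry": 0, "rz": 0},
    {"x": 0.007, "y": -0.036, "z": 0.003, "rx": 0, "ry": 0, "rz": 0},
    {"x": 0.007, "y": -0.036, "z": 0.003, "rx": 0, "ry": 0, "rz": 0},
  ],
)

```text
time: 3.27
tool_pos: [0.3975, -0.0866, 0.1672]
ee_rot: [3.138, -0.006, -0.217]
wrist_force: [-0.0, -0.9, 0.2]
width: 0.0582
```

```bash
python3 plan.py .5187 .1227 .14 -14.2
```

```text
t 3.27 pos [ 0.3975 -0.0866  0.1672] yaw -12.4 w 0.0582 F [-0.  -0.9  0.2] q6 -0.13
turn [ 0.21 -0.37  1.75] n 1 [ 0.21 -0.37  1.75]
shift [ 0.0661 -0.2327  0.0272] n 7 [ 0.0094 -0.0332  0.0039] xy only [ 0.0661 -0.2327] 7
```

>>> jog_arm(
  series=[
    {"x": 0, "y": 0, "z": 0, "rx": 0.2, "ry": -0.4, "rz": 1.75},
    {"x": 0.0095, "y": -0.0332, "z": 0.004, "rx": 0, "ry": 0, "rz": 0},
    {"x": 0.0095, "y": -0.0332, "z": 0.004, "rx": 0, "ry": 0, "rz": 0},
    {"x": 0.0095, "y": -0.0332, "z": 0.004, "rx": 0, "ry": 0, "rz": 0},
    {"x": 0.0095, "y": -0.0332, "z": 0.004, "rx": 0, "ry": 0, "rz": 0},
    {"x": 0.0095, "y": -0.0332, "z": 0.004, "rx": 0, "ry": 0, "rz": 0},
    {"x": 0.0095, "y": -0.0332, "z": 0.004, "rx": 0, "ry": 0, "rz": 0},
    {"x": 0.0095, "y": -0.0332, "z": 0.004, "rx": 0, "ry": 0, "rz": 0},
    {"x": 0, "y": 0, "z": 0, "rx": 0, "ry": 0, "rz": 0},
  ],
)

```text
time: 4.02
tool_pos: [0.5243, 0.1409, 0.1393]
ee_rot: [-3.139, -0.006, -0.24]
wrist_force: [-0.4, -1.0, -0.7]
width: 0.0582
```

```bash
python3 plan.py .5187 .1227 .006 -14.2
```

```text
t 4.02 pos [0.5243 0.1409 0.1393] yaw -13.8 w 0.0582 F [-0.4 -1.  -0.7] q6 0.4
turn [-0.14 -0.33  0.42] n 1 [-0.14 -0.33  0.42]
shift [-0.001   0.019   0.1333] n 4 [-0.0003  0.0048  0.0333] xy only [-0.001  0.019] 1
```

>>> jog_arm(
  series=[
    {"x": -0.001, "y": 0.019, "z": 0, "rx": -0.1, "ry": -0.3, "rz": 0.4},
    {"x": 0, "y": 0, "z": 0.02, "rx": 0, "ry": 0, "rz": 0},
    {"x": 0, "y": 0, "z": 0.02, "rx": 0, "ry": 0, "rz": 0},
    {"x": 0, "y": 0, "z": 0.02, "rx": 0, "ry": 0, "rz": 0},
    {"x": 0, "y": 0, "z": 0, "rx": 0, "ry": 0, "rz": 0},
  ],
)

```text
time: 4.43
tool_pos: [0.5202, 0.124, 0.0784]
ee_rot: [-3.141, -0.003, -0.241]
wrist_force: [-0.5, -0.2, -0.6]
width: 0.0584
```

```bash
python3 plan.py .5187 .1227 .006 -14.2
```

```text
t 4.43 pos [0.5202 0.124  0.0784] yaw -13.8 w 0.0584 F [-0.5 -0.2 -0.6] q6 0.37
turn [-0.03 -0.17  0.38] n 1 [-0.03 -0.17  0.38]
shift [-0.0011  0.0017  0.0724] n 2 [-0.0005  0.0008  0.0362] xy only [-0.0011  0.0017] 1
```

>>> jog_arm(
  series=[
    {"x": -0.001, "y": 0.0015, "z": 0.02, "rx": 0, "ry": 0, "rz": 0.4},
    {"x": 0, "y": 0, "z": 0.02, "rx": 0, "ry": 0, "rz": 0},
    {"x": 0, "y": 0, "z": 0.02, "rx": 0, "ry": 0, "rz": 0},
    {"x": 0, "y": 0, "z": 0.012, "rx": 0, "ry": 0, "rz": 0},
    {"x": 0, "y": 0, "z": 0, "rx": 0, "ry": 0, "rz": 0},
  ],
)

```text
time: 4.85
tool_pos: [0.5213, 0.121, 0.0093]
ee_rot: [-3.14, -0.009, -0.25]
wrist_force: [0.0, -0.4, -0.2]
width: 0.0582
```

>>> jog_arm(
  series=[
    {"x": 0, "y": 0, "z": 0, "rx": 0, "ry": 0, "rz": 0},
    {"x": 0, "y": 0, "z": 0, "rx": 0, "ry": 0, "rz": 0},
    {"x": 0, "y": 0, "z": 0, "rx": 0, "ry": 0, "rz": 0},
    {"x": 0, "y": 0, "z": 0, "rx": 0, "ry": 0, "rz": 0},
    {"x": 0, "y": 0, "z": 0, "rx": 0, "ry": 0, "rz": 0},
  ],
  claw=0.15,
)

```text
time: 5.27
tool_pos: [0.5244, 0.1207, 0.0152]
ee_rot: [-3.137, -0.016, -0.251]
wrist_force: [-0.3, -0.0, -0.4]
width: 0.0303
```

```bash
python3 plan.py .535 -.0515 .14 0
```

```text
t 5.27 pos [0.5244 0.1207 0.0152] yaw -14.4 w 0.0303 F [-0.3 -0.  -0.4] q6 0.37
turn [ -0.14  -0.94 -14.36] n 3 [-0.05 -0.31 -4.79]
shift [ 0.0106  0.1722 -0.1248] n 6 [ 0.0018  0.0287 -0.0208] xy only [0.0106 0.1722] 5
```

>>> jog_arm(
  series=[
    {"x": 0, "y": 0, "z": -0.02, "rx": 0, "ry": 0, "rz": 0},
    {"x": 0, "y": 0, "z": -0.03, "rx": 0, "ry": 0, "rz": 0},
    {"x": 0, "y": 0, "z": -0.03, "rx": 0, "ry": 0, "rz": 0},
    {"x": 0, "y": 0, "z": -0.03, "rx": 0, "ry": 0, "rz": -5},
    {"x": 0, "y": 0, "z": -0.015, "rx": 0, "ry": 0, "rz": -5},
    {"x": 0, "y": 0, "z": 0, "rx": 0, "ry": 0, "rz": -4.3},
  ],
)

```text
time: 5.77
tool_pos: [0.5212, 0.1206, 0.1465]
ee_rot: [3.141, -0.015, 0.009]
wrist_force: [-0.5, -0.7, -0.5]
width: 0.03
```

```bash
python3 plan.py .535 -.0515 .14 0; python3 plan.py .535 -.0515 .14 0
```

```text
t 5.77 pos [0.5212 0.1206 0.1465] yaw 0.5 w 0.03 F [-0.5 -0.7 -0.5] q6 0.11
turn [ 0.   -0.86  0.53] n 1 [ 0.   -0.86  0.53]
shift [0.0138 0.1721 0.0065] n 5 [0.0028 0.0344 0.0013] xy only [0.0138 0.1721] 5
t 5.77 pos [0.5212 0.1206 0.1465] yaw 0.5 w 0.03 F [-0.5 -0.7 -0.5] q6 0.11
turn [ 0.   -0.86  0.53] n 1 [ 0.   -0.86  0.53]
shift [0.0138 0.1721 0.0065] n 5 [0.0028 0.0344 0.0013] xy only [0.0138 0.1721] 5
```

>>> jog_arm(
  series=[
    {"x": 0, "y": 0, "z": 0, "rx": 0, "ry": -0.9, "rz": 0.5},
    {"x": 0.003, "y": 0.034, "z": 0.001, "rx": 0, "ry": 0, "rz": 0},
    {"x": 0.003, "y": 0.034, "z": 0.001, "rx": 0, "ry": 0, "rz": 0},
    {"x": 0.003, "y": 0.034, "z": 0.001, "rx": 0, "ry": 0, "rz": 0},
    {"x": 0.003, "y": 0.034, "z": 0.001, "rx": 0, "ry": 0, "rz": 0},
    {"x": 0.002, "y": 0.022, "z": 0, "rx": 0, "ry": 0, "rz": 0},
    {"x": 0, "y": 0, "z": 0, "rx": 0, "ry": 0, "rz": 0},
    {"x": 0, "y": 0, "z": 0, "rx": 0, "ry": 0, "rz": 0},
  ],
)

```text
time: 6.43
tool_pos: [0.5369, -0.0415, 0.1443]
ee_rot: [-3.138, -0.0, -0.01]
wrist_force: [-0.9, 0.1, -0.9]
width: 0.0305
```

```bash
python3 plan.py .535 -.0515 .033 0
```

```text
t 6.43 pos [ 0.5369 -0.0415  0.1443] yaw -0.6 w 0.0305 F [-0.9  0.1 -0.9] q6 -0.17
turn [-0.18 -0.01 -0.56] n 1 [-0.18 -0.01 -0.56]
shift [-0.0019  0.01    0.1113] n 3 [-0.0006  0.0033  0.0371] xy only [-0.0019  0.01  ] 1
```

>>> jog_arm(
  series=[
    {"x": -0.002, "y": 0.01, "z": 0.01, "rx": 0, "ry": 0, "rz": -0.6},
    {"x": 0, "y": 0, "z": 0.025, "rx": 0, "ry": 0, "rz": 0},
    {"x": 0, "y": 0, "z": 0.025, "rx": 0, "ry": 0, "rz": 0},
    {"x": 0, "y": 0, "z": 0.025, "rx": 0, "ry": 0, "rz": 0},
    {"x": 0, "y": 0, "z": 0.01, "rx": 0, "ry": 0, "rz": 0},
    {"x": 0, "y": 0, "z": 0, "rx": 0, "ry": 0, "rz": 0},
  ],
)

```text
time: 6.93
tool_pos: [0.5362, -0.0455, 0.0472]
ee_rot: [-3.135, -0.002, -0.002]
wrist_force: [-0.6, 0.7, -1.0]
width: 0.0298
```

```bash
python3 plan.py .535 -.0515 .033 0
```

```text
t 6.93 pos [ 0.5362 -0.0455  0.0472] yaw -0.1 w 0.0298 F [-0.6  0.7 -1. ] q6 -0.19
turn [-0.37 -0.14 -0.1 ] n 1 [-0.37 -0.14 -0.1 ]
shift [-0.0012  0.006   0.0142] n 1 [-0.0012  0.006   0.0142] xy only [-0.0012  0.006 ] 1
```

>>> jog_arm(
  series=[
    {"x": -0.001, "y": 0.006, "z": 0.008, "rx": -0.4, "ry": 0, "rz": 0},
    {"x": 0, "y": 0, "z": 0.006, "rx": 0, "ry": 0, "rz": 0},
    {"x": 0, "y": 0, "z": 0.002, "rx": 0, "ry": 0, "rz": 0},
  ],
)

```text
time: 7.18
tool_pos: [0.5366, -0.0501, 0.0322]
ee_rot: [3.14, -0.005, 0.0]
wrist_force: [-0.4, -0.4, -1.5]
width: 0.03
```

```bash
python3 plan.py .535 -.0515 .032 0
```

```text
t 7.18 pos [ 0.5366 -0.0501  0.0322] yaw 0.0 w 0.03 F [-0.4 -0.4 -1.5] q6 -0.2
turn [ 0.07 -0.28  0.01] n 1 [ 0.07 -0.28  0.01]
shift [-0.0016  0.0014  0.0002] n 1 [-0.0016  0.0014  0.0002] xy only [-0.0016  0.0014] 1
```

>>> jog_arm(
  series=[
    {"x": 0, "y": 0, "z": 0.001, "rx": 0, "ry": 0, "rz": 0},
    {"x": 0, "y": 0, "z": 0, "rx": 0, "ry": 0, "rz": 0},
    {"x": 0, "y": 0, "z": -0.005, "rx": 0, "ry": 0, "rz": 0},
    {"x": 0, "y": 0, "z": -0.025, "rx": 0, "ry": 0, "rz": 0},
    {"x": 0, "y": 0, "z": -0.035, "rx": 0, "ry": 0, "rz": 0},
    {"x": 0, "y": 0, "z": -0.03, "rx": 0, "ry": 0, "rz": 0},
  ],
  claw=0.47,
)

```text
time: 7.68
tool_pos: [0.5331, -0.0494, 0.1257]
ee_rot: [-3.141, 0.005, -0.001]
wrist_force: [-0.4, -0.8, 0.1]
width: 0.044
```

Run:
```python
from h import *
from plan import plan
from caps import caps
t=snap("top"); crop(t,"t4",180,140,400,270,3.6)
for c,a in caps(t,165): print(c.round(1),a,back(t,c,0.043)[0].round(4))
plan(.4698,.2127,.14,11.7)
```

```text
[137.5 149.8] 108 [0.7056 0.3763 0.043 ]
[230.3 188.4] 57 [0.6067 0.1203 0.043 ]
[194.8 205.5] 61 [0.5579 0.214  0.043 ]
[313.2 232.3] 91 [ 0.4948 -0.1053  0.043 ]
[193.8 238.6] 61 [0.4697 0.2125 0.043 ]
t 7.73 pos [ 0.537  -0.0501  0.1334] yaw -0.0 w 0.0445 F [1.7 0.2 4.9] q6 -0.2
turn [  0.13  -0.43 -11.74] n 2 [ 0.06 -0.21 -5.87]
shift [-0.0125 -0.271  -0.0066] n 8 [-0.0016 -0.0339 -0.0008] xy only [-0.0125 -0.271 ] 8
```

View pics/t4.png

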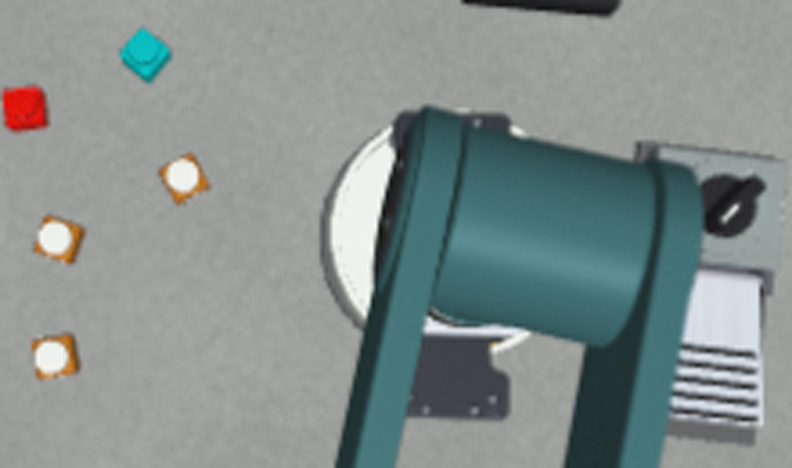

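>>> jog_arm(
  series=[
    {"x": 0, "y": 0, "z": 0, "rx": 0.1, "ry": -0.2, "rz": -5.9},
    {"x": 0, "y": 0, "z": 0, "rx": 0, "ry": -0.2, "rz": -5.9},
    {"x": -0.0015, "y": -0.034, "z": -0.001, "rx": 0, "ry": 0, "rz": 0},
    {"x": -0.0015, "y": -0.034, "z": -0.001, "rx": 0, "ry": 0, "rz": 0},
    {"x": -0.0015, "y": -0.034, "z": -0.001, "rx": 0, "ry": 0, "rz": 0},
    {"x": -0.0015, "y": -0.034, "z": -0.001, "rx": 0, "ry": 0, "rz": 0},
    {"x": -0.0015, "y": -0.034, "z": -0.001, "rx": 0, "ry": 0, "rz": 0},
    {"x": -0.0015, "y": -0.034, "z": -0.001, "rx": 0, "ry": 0, "rz": 0},
    {"x": -0.0015, "y": -0.034, "z": -0.001, "rx": 0, "ry": 0, "rz": 0},
    {"x": -0.0015, "y": -0.025, "z": -0.001, "rx": 0, "ry": 0, "rz": 0},
    {"x": 0, "y": 0, "z": 0, "rx": 0, "ry": 0, "rz": 0},
    {"x": 0, "y": 0, "z": 0, "rx": 0, "ry": 0, "rz": 0},
  ],
  claw=0.6,
)

```text
time: 8.73
tool_pos: [0.4782, 0.2129, 0.1625]
ee_rot: [3.132, -0.044, 0.209]
wrist_force: [-0.6, -0.2, 0.7]
width: 0.0567
```

Run:
```python
from h import *
from plan import plan
s=snap("scene"); crop(s,"s4",75,165,235,290,4)
plan(.4698,.2127,.006,11.7)
```

```text
t 8.78 pos [0.4784 0.2128 0.1627] yaw 11.9 w 0.0562 F [0.1 0.5 0.6] q6 0.11
turn [ 0.47 -2.53  0.19] n 1 [ 0.47 -2.53  0.19]
shift [-0.0085 -0.0017  0.1567] n 5 [-0.0017 -0.0003  0.0313] xy only [-0.0085 -0.0017] 1
```

View pics/s4.png

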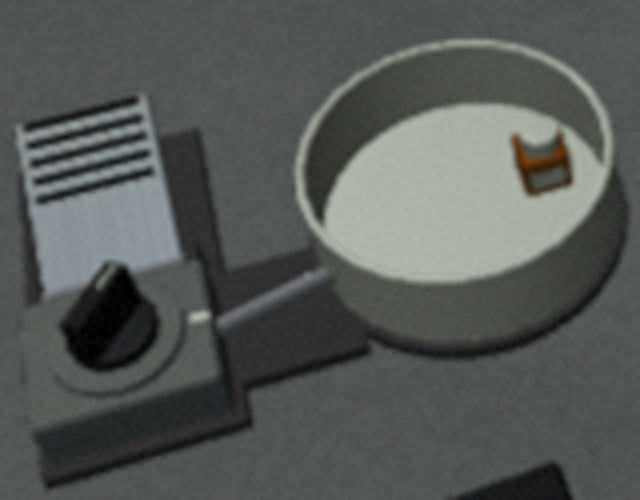

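>>> jog_arm(
  series=[
    {"x": -0.0085, "y": -0.0015, "z": 0.02, "rx": 0.5, "ry": -2.5, "rz": 0.2},
    {"x": 0, "y": 0, "z": 0.03, "rx": 0, "ry": 0, "rz": 0},
    {"x": 0, "y": 0, "z": 0.03, "rx": 0, "ry": 0, "rz": 0},
    {"x": 0, "y": 0, "z": 0.02, "rx": 0, "ry": 0, "rz": 0},
    {"x": 0, "y": 0, "z": 0, "rx": 0, "ry": 0, "rz": 0},
  ],
)

```text
time: 9.2
tool_pos: [0.4726, 0.2068, 0.0579]
ee_rot: [-3.14, 0.002, 0.194]
wrist_force: [-1.5, 0.1, -0.6]
width: 0.0563
```

```bash
python3 plan.py .4698 .2127 .006 11.7
```

```text
t 9.2 pos [0.4726 0.2068 0.0579] yaw 11.1 w 0.0563 F [-1.5  0.1 -0.6] q6 0.11
turn [-0.07  0.13 -0.57] n 1 [-0.07  0.13 -0.57]
shift [-0.0016 -0.0063  0.0519] n 2 [-0.0008 -0.0032  0.0259] xy only [-0.0016 -0.0063] 1
```

>>> jog_arm(
  series=[
    {"x": -0.0015, "y": -0.006, "z": 0.015, "rx": 0, "ry": 0, "rz": -0.6},
    {"x": 0, "y": 0, "z": 0.02, "rx": 0, "ry": 0, "rz": 0},
    {"x": 0, "y": 0, "z": 0.014, "rx": 0, "ry": 0, "rz": 0},
    {"x": 0, "y": 0, "z": 0.003, "rx": 0, "ry": 0, "rz": 0},
  ],
)

```text
time: 9.53
tool_pos: [0.47, 0.2069, 0.0024]
ee_rot: [-3.141, 0.01, 0.195]
wrist_force: [-0.2, -0.1, -0.2]
width: 0.0564
```

>>> jog_arm(
  series=[
    {"x": 0, "y": 0, "z": 0.001, "rx": 0, "ry": 0, "rz": 0},
    {"x": 0, "y": 0, "z": 0.001, "rx": 0, "ry": 0, "rz": 0},
    {"x": 0, "y": 0, "z": 0.001, "rx": 0, "ry": 0, "rz": 0},
    {"x": 0, "y": 0, "z": 0, "rx": 0, "ry": 0, "rz": 0},
  ],
  claw=0.15,
)

```text
time: 9.87
tool_pos: [0.4726, 0.2051, 0.0015]
ee_rot: [-3.14, 0.008, 0.191]
wrist_force: [-0.3, 0.0, 0.9]
width: 0.0331
```

```bash
python3 plan.py .601 -.0515 .14 0
```

```text
t 9.87 pos [0.4726 0.2051 0.0015] yaw 10.9 w 0.0331 F [-0.3  0.   0.9] q6 0.11
turn [-0.03  0.44 10.93] n 2 [-0.01  0.22  5.47]
shift [ 0.1284  0.2566 -0.1385] n 9 [ 0.0143  0.0285 -0.0154] xy only [0.1284 0.2566] 8
```

>>> jog_arm(
  series=[
    {"x": 0, "y": 0, "z": -0.002, "rx": 0, "ry": 0, "rz": 0},
    {"x": 0, "y": 0, "z": -0.001, "rx": 0, "ry": 0, "rz": 0},
    {"x": -0.003, "y": -0.006, "z": 0, "rx": 0, "ry": 0, "rz": 0},
    {"x": 0, "y": -0.004, "z": 0, "rx": 0, "ry": 0, "rz": 0},
    {"x": 0, "y": 0, "z": 0, "rx": 0, "ry": 0, "rz": 0},
  ],
  claw=0.45,
)

```text
time: 10.28
tool_pos: [0.4686, 0.2155, 0.0076]
ee_rot: [-3.14, 0.004, 0.19]
wrist_force: [-0.4, -0.5, -0.2]
width: 0.0422
```

```bash
python3 plan.py .4698 .2127 .006 11.7
```

```text
t 10.28 pos [0.4686 0.2155 0.0076] yaw 10.9 w 0.0422 F [-0.4 -0.5 -0.2] q6 0.13
turn [-0.11  0.24 -0.81] n 1 [-0.11  0.24 -0.81]
shift [0.0006 0.003  0.0016] n 1 [0.0006 0.003  0.0016] xy only [0.0006 0.003 ] 1
```

Good enough; grip.

>>> jog_arm(
  series=[
    {"x": 0, "y": 0.002, "z": 0.002, "rx": 0, "ry": 0, "rz": 0},
    {"x": 0, "y": 0, "z": 0, "rx": 0, "ry": 0, "rz": 0},
    {"x": 0, "y": 0, "z": 0, "rx": 0, "ry": 0, "rz": 0},
    {"x": 0, "y": 0, "z": 0, "rx": 0, "ry": 0, "rz": 0},
  ],
  claw=0.15,
)

```text
time: 10.62
tool_pos: [0.4686, 0.2143, 0.0057]
ee_rot: [-3.14, 0.004, 0.192]
wrist_force: [-0.1, -0.8, 0.5]
width: 0.0296
```

>>> jog_arm(
  series=[
    {"x": 0, "y": 0, "z": -0.02, "rx": 0, "ry": 0, "rz": 0},
    {"x": 0, "y": 0, "z": -0.03, "rx": 0, "ry": 0, "rz": 0},
    {"x": 0, "y": 0, "z": -0.03, "rx": 0, "ry": 0, "rz": 0},
    {"x": 0, "y": 0, "z": -0.03, "rx": 0, "ry": 0, "rz": 5.5},
    {"x": 0, "y": 0, "z": -0.01, "rx": 0, "ry": 0, "rz": 5.5},
    {"x": 0, "y": 0, "z": 0, "rx": 0, "ry": 0, "rz": 0},
  ],
)

```text
time: 11.12
tool_pos: [0.4654, 0.2122, 0.1251]
ee_rot: [3.138, 0.017, -0.009]
wrist_force: [1.1, -0.4, -0.5]
width: 0.0298
```

```bash
python3 plan.py .601 -.0515 .14 0
```

```text
t 11.12 pos [0.4654 0.2122 0.1251] yaw -0.5 w 0.0298 F [ 1.1 -0.4 -0.5] q6 0.32
turn [ 0.2   0.97 -0.5 ] n 1 [ 0.2   0.97 -0.5 ]
shift [ 0.1356  0.2637 -0.0149] n 8 [ 0.0169  0.033  -0.0019] xy only [0.1356 0.2637] 8
```

>>> jog_arm(
  series=[
    {"x": 0, "y": 0, "z": -0.005, "rx": 0.2, "ry": 1, "rz": -0.5},
    {"x": 0.017, "y": 0.033, "z": -0.002, "rx": 0, "ry": 0, "rz": 0},
    {"x": 0.017, "y": 0.033, "z": -0.002, "rx": 0, "ry": 0, "rz": 0},
    {"x": 0.017, "y": 0.033, "z": -0.002, "rx": 0, "ry": 0, "rz": 0},
    {"x": 0.017, "y": 0.033, "z": -0.002, "rx": 0, "ry": 0, "rz": 0},
    {"x": 0.017, "y": 0.033, "z": -0.002, "rx": 0, "ry": 0, "rz": 0},
    {"x": 0.017, "y": 0.033, "z": -0.002, "rx": 0, "ry": 0, "rz": 0},
    {"x": 0.017, "y": 0.033, "z": -0.002, "rx": 0, "ry": 0, "rz": 0},
    {"x": 0.012, "y": 0.02, "z": 0, "rx": 0, "ry": 0, "rz": 0},
    {"x": 0, "y": 0, "z": 0, "rx": 0, "ry": 0, "rz": 0},
    {"x": 0, "y": 0, "z": 0, "rx": 0, "ry": 0, "rz": 0},
  ],
)

```text
time: 12.03
tool_pos: [0.5967, -0.0462, 0.1281]
ee_rot: [-3.139, 0.018, 0.036]
wrist_force: [-0.4, -0.6, -1.9]
width: 0.0298
```

```bash
python3 plan.py .601 -.0515 .023 0
```

```text
t 12.03 pos [ 0.5967 -0.0462  0.1281] yaw 2.1 w 0.0298 F [-0.4 -0.6 -1.9] q6 -0.21
turn [-0.14  1.01  2.06] n 1 [-0.14  1.01  2.06]
shift [0.0043 0.0053 0.1051] n 3 [0.0014 0.0018 0.035 ] xy only [0.0043 0.0053] 1
```

>>> jog_arm(
  series=[
    {"x": 0.004, "y": 0.005, "z": 0, "rx": 0, "ry": 1, "rz": 2},
    {"x": 0, "y": 0.001, "z": 0.02, "rx": 0, "ry": 0, "rz": 0},
    {"x": 0, "y": 0.001, "z": 0.025, "rx": 0, "ry": 0, "rz": 0},
    {"x": 0, "y": 0.001, "z": 0.025, "rx": 0, "ry": 0, "rz": 0},
    {"x": 0, "y": 0.001, "z": 0.015, "rx": 0, "ry": 0, "rz": 0},
    {"x": 0, "y": 0, "z": 0, "rx": 0, "ry": 0, "rz": 0},
  ],
)

```text
time: 12.53
tool_pos: [0.5991, -0.0497, 0.039]
ee_rot: [-3.138, -0.005, 0.004]
wrist_force: [0.2, -1.4, 0.1]
width: 0.0299
```

```bash
python3 plan.py .601 -.0515 .023 0
```

```text
t 12.53 pos [ 0.5991 -0.0497  0.039 ] yaw 0.2 w 0.0299 F [ 0.2 -1.4  0.1] q6 -0.18
turn [-0.18 -0.3   0.24] n 1 [-0.18 -0.3   0.24]
shift [0.0019 0.0018 0.016 ] n 1 [0.0019 0.0018 0.016 ] xy only [0.0019 0.0018] 1
```

>>> jog_arm(
  series=[
    {"x": 0.002, "y": 0.002, "z": 0.008, "rx": 0, "ry": -0.3, "rz": 0},
    {"x": 0, "y": 0, "z": 0.006, "rx": 0, "ry": 0, "rz": 0},
    {"x": 0, "y": 0, "z": 0.002, "rx": 0, "ry": 0, "rz": 0},
  ],
)

```text
time: 12.78
tool_pos: [0.6023, -0.0491, 0.0256]
ee_rot: [-3.139, -0.006, 0.007]
wrist_force: [-0.3, 0.0, 0.3]
width: 0.0298
```

```bash
python3 plan.py .601 -.0515 .023 0
```

```text
t 12.78 pos [ 0.6023 -0.0491  0.0256] yaw 0.4 w 0.0298 F [-0.3  0.   0.3] q6 -0.19
turn [-0.17 -0.32  0.42] n 1 [-0.17 -0.32  0.42]
shift [-0.0013  0.0024  0.0026] n 1 [-0.0013  0.0024  0.0026] xy only [-0.0013  0.0024] 1
```

>>> jog_arm(
  series=[
    {"x": 0, "y": 0.001, "z": 0.003, "rx": 0, "ry": 0, "rz": 0},
    {"x": 0, "y": 0, "z": 0.001, "rx": 0, "ry": 0, "rz": 0},
  ],
)

```text
time: 12.95
tool_pos: [0.6025, -0.0491, 0.0223]
ee_rot: [-3.138, -0.007, 0.008]
wrist_force: [0.0, 0.1, -1.5]
width: 0.0296
```

>>> jog_arm(
  series=[
    {"x": 0, "y": 0, "z": 0.001, "rx": 0, "ry": 0, "rz": 0},
    {"x": 0, "y": 0, "z": 0, "rx": 0, "ry": 0, "rz": 0},
    {"x": 0, "y": 0, "z": -0.005, "rx": 0, "ry": 0, "rz": 0},
    {"x": 0, "y": 0, "z": -0.025, "rx": 0, "ry": 0, "rz": 0},
    {"x": 0, "y": 0, "z": -0.035, "rx": 0, "ry": 0, "rz": 0},
    {"x": 0, "y": 0, "z": -0.035, "rx": 0, "ry": 0, "rz": 0},
    {"x": 0, "y": 0, "z": -0.01, "rx": 0, "ry": 0, "rz": 0},
  ],
  claw=0.47,
)

```text
time: 13.53
tool_pos: [0.5993, -0.0489, 0.1336]
ee_rot: [-3.137, 0.0, 0.008]
wrist_force: [2.1, 0.4, 1.1]
width: 0.0443
```

Run:
```python
from h import *
from plan import plan
from caps import caps
t=snap("top"); 
for c,a in caps(t,165): print(c.round(1),a,back(t,c,0.043)[0].round(4))
plan(.5579,.2139,.14,-17.3)
```

```text
[329.7  12.9] 17 [ 1.1227 -0.1474  0.043 ]
[177.   32.3] 30 [1.0476 0.2865 0.043 ]
[384.8  36.4] 22 [ 1.0573 -0.3059  0.043 ]
[180.4  37.8] 20 [1.0317 0.2762 0.043 ]
[375.9  42.1] 81 [ 1.0391 -0.2801  0.043 ]
[385.9  43.5] 25 [ 1.0358 -0.3088  0.043 ]
[137.4 149.8] 112 [0.7055 0.3767 0.043 ]
[230.3 188.4] 58 [0.607  0.1203 0.043 ]
[194.8 205.5] 61 [0.5579 0.214  0.043 ]
t 13.58 pos [ 0.5997 -0.049   0.134 ] yaw 0.5 w 0.0441 F [1.2 0.9 1.7] q6 -0.19
turn [-0.28 -0.02 17.77] n 3 [-0.09 -0.01  5.92]
shift [-0.1181 -0.2386 -0.006 ] n 7 [-0.0169 -0.0341 -0.0009] xy only [-0.1181 -0.2386] 7
```

>>> jog_arm(
  series=[
    {"x": 0, "y": 0, "z": 0, "rx": 0, "ry": 0, "rz": 6},
    {"x": 0, "y": 0, "z": 0, "rx": 0, "ry": 0, "rz": 6},
    {"x": 0, "y": 0, "z": 0, "rx": 0, "ry": 0, "rz": 6},
    {"x": -0.017, "y": -0.034, "z": 0, "rx": 0, "ry": 0, "rz": 0},
    {"x": -0.017, "y": -0.034, "z": 0, "rx": 0, "ry": 0, "rz": 0},
    {"x": -0.017, "y": -0.034, "z": 0, "rx": 0, "ry": 0, "rz": 0},
    {"x": -0.017, "y": -0.034, "z": 0, "rx": 0, "ry": 0, "rz": 0},
    {"x": -0.017, "y": -0.034, "z": 0, "rx": 0, "ry": 0, "rz": 0},
    {"x": -0.017, "y": -0.034, "z": 0, "rx": 0, "ry": 0, "rz": 0},
    {"x": -0.01, "y": -0.02, "z": 0, "rx": 0, "ry": 0, "rz": 0},
    {"x": 0, "y": 0, "z": 0, "rx": 0, "ry": 0, "rz": 0},
    {"x": 0, "y": 0, "z": 0, "rx": 0, "ry": 0, "rz": 0},
  ],
  claw=0.6,
)

```text
time: 14.58
tool_pos: [0.5583, 0.2057, 0.1201]
ee_rot: [3.138, 0.014, -0.33]
wrist_force: [0.7, -1.3, -0.2]
width: 0.0564
```

```bash
python3 plan.py .5579 .2139 .006 -17.3
```

```text
t 14.58 pos [0.5583 0.2057 0.1201] yaw -18.9 w 0.0564 F [ 0.7 -1.3 -0.2] q6 0.58
turn [ 0.21  0.83 -1.59] n 1 [ 0.21  0.83 -1.59]
shift [-0.0028 -0.0077  0.1141] n 3 [-0.0009 -0.0026  0.038 ] xy only [-0.0028 -0.0077] 1
```

>>> jog_arm(
  series=[
    {"x": -0.003, "y": -0.008, "z": 0, "rx": 0.2, "ry": 0.8, "rz": -1.6},
    {"x": 0, "y": 0, "z": 0.025, "rx": 0, "ry": 0, "rz": 0},
    {"x": 0, "y": 0, "z": 0.025, "rx": 0, "ry": 0, "rz": 0},
    {"x": 0, "y": 0, "z": 0.02, "rx": 0, "ry": 0, "rz": 0},
    {"x": 0, "y": 0, "z": 0, "rx": 0, "ry": 0, "rz": 0},
  ],
)

```text
time: 15.0
tool_pos: [0.5596, 0.2106, 0.0471]
ee_rot: [3.142, -0.004, -0.301]
wrist_force: [-0.5, -0.1, -0.7]
width: 0.0563
```

```bash
python3 plan.py .5579 .2139 .006 -17.3
```

```text
t 15.0 pos [0.5596 0.2106 0.0471] yaw -17.2 w 0.0563 F [-0.5 -0.1 -0.7] q6 0.57
turn [ 0.   -0.26  0.05] n 1 [ 0.   -0.26  0.05]
shift [-0.0026 -0.0027  0.0411] n 2 [-0.0013 -0.0013  0.0205] xy only [-0.0026 -0.0027] 1
```

>>> jog_arm(
  series=[
    {"x": -0.003, "y": -0.003, "z": 0.015, "rx": 0, "ry": 0, "rz": 0},
    {"x": 0, "y": 0, "z": 0.015, "rx": 0, "ry": 0, "rz": 0},
    {"x": 0, "y": 0, "z": 0.008, "rx": 0, "ry": 0, "rz": 0},
    {"x": 0, "y": 0, "z": 0, "rx": 0, "ry": 0, "rz": 0},
  ],
  claw=0.45,
)

```text
time: 15.33
tool_pos: [0.5593, 0.2104, 0.0092]
ee_rot: [3.141, -0.007, -0.305]
wrist_force: [0.4, 0.2, 0.3]
width: 0.042
```

```bash
python3 plan.py .5579 .2139 .006 -17.3
```

```text
t 15.33 pos [0.5593 0.2104 0.0092] yaw -17.5 w 0.042 F [0.4 0.2 0.3] q6 0.57
turn [ 0.01 -0.38 -0.15] n 1 [ 0.01 -0.38 -0.15]
shift [-0.0024 -0.0029  0.0032] n 1 [-0.0024 -0.0029  0.0032] xy only [-0.0024 -0.0029] 1
```

Close and lift.

>>> jog_arm(
  series=[
    {"x": -0.002, "y": -0.003, "z": 0.003, "rx": 0, "ry": 0, "rz": 0},
    {"x": 0, "y": 0, "z": 0.001, "rx": 0, "ry": 0, "rz": 0},
    {"x": 0, "y": 0, "z": 0, "rx": 0, "ry": 0, "rz": 0},
    {"x": 0, "y": 0, "z": 0, "rx": 0, "ry": 0, "rz": 0},
  ],
  claw=0.15,
)

```text
time: 15.67
tool_pos: [0.5605, 0.2134, 0.0082]
ee_rot: [-3.139, -0.011, -0.306]
wrist_force: [-0.2, -0.2, -0.7]
width: 0.0299
```

>>> jog_arm(
  series=[
    {"x": 0, "y": 0, "z": -0.02, "rx": 0, "ry": 0, "rz": 0},
    {"x": 0, "y": 0, "z": -0.03, "rx": 0, "ry": 0, "rz": 0},
    {"x": 0, "y": 0, "z": -0.03, "rx": 0, "ry": 0, "rz": 0},
    {"x": 0, "y": 0, "z": -0.03, "rx": 0, "ry": 0, "rz": -6},
    {"x": 0, "y": 0, "z": -0.01, "rx": 0, "ry": 0, "rz": -6},
    {"x": 0, "y": 0, "z": 0, "rx": 0, "ry": 0, "rz": -5},
  ],
)

```text
time: 16.17
tool_pos: [0.5586, 0.2135, 0.1346]
ee_rot: [3.14, -0.01, 0.003]
wrist_force: [-0.0, 0.3, -0.9]
width: 0.0299
```

```bash
python3 plan.py .535 -.1115 .14 0
```

```text
t 16.17 pos [0.5586 0.2135 0.1346] yaw 0.2 w 0.0299 F [-0.   0.3 -0.9] q6 0.27
turn [ 0.09 -0.58  0.18] n 1 [ 0.09 -0.58  0.18]
shift [-0.0236  0.325  -0.0054] n 9 [-0.0026  0.0361 -0.0006] xy only [-0.0236  0.325 ] 9
```

>>> jog_arm(
  series=[
    {"x": 0, "y": 0, "z": 0, "rx": 0, "ry": -0.6, "rz": 0},
    {"x": -0.0026, "y": 0.036, "z": -0.001, "rx": 0, "ry": 0, "rz": 0},
    {"x": -0.0026, "y": 0.036, "z": -0.001, "rx": 0, "ry": 0, "rz": 0},
    {"x": -0.0026, "y": 0.036, "z": -0.001, "rx": 0, "ry": 0, "rz": 0},
    {"x": -0.0026, "y": 0.036, "z": -0.001, "rx": 0, "ry": 0, "rz": 0},
    {"x": -0.0026, "y": 0.036, "z": -0.001, "rx": 0, "ry": 0, "rz": 0},
    {"x": -0.0026, "y": 0.036, "z": -0.001, "rx": 0, "ry": 0, "rz": 0},
    {"x": -0.0026, "y": 0.036, "z": -0.001, "rx": 0, "ry": 0, "rz": 0},
    {"x": -0.0026, "y": 0.036, "z": 0, "rx": 0, "ry": 0, "rz": 0},
    {"x": -0.0026, "y": 0.03, "z": 0, "rx": 0, "ry": 0, "rz": 0},
    {"x": 0, "y": 0, "z": 0, "rx": 0, "ry": 0, "rz": 0},
    {"x": 0, "y": 0, "z": 0, "rx": 0, "ry": 0, "rz": 0},
  ],
)

```text
time: 17.17
tool_pos: [0.5348, -0.1158, 0.1436]
ee_rot: [-3.139, -0.002, -0.016]
wrist_force: [-0.4, 0.2, -1.3]
width: 0.0293
```

```bash
python3 plan.py .535 -.1115 .025 0
```

```text
t 17.17 pos [ 0.5348 -0.1158  0.1436] yaw -0.9 w 0.0293 F [-0.4  0.2 -1.3] q6 -0.3
turn [-0.13 -0.13 -0.9 ] n 1 [-0.13 -0.13 -0.9 ]
shift [ 0.0002 -0.0043  0.1186] n 4 [ 0.     -0.0011  0.0297] xy only [ 0.0002 -0.0043] 1
```

>>> jog_arm(
  series=[
    {"x": 0, "y": -0.003, "z": 0.01, "rx": 0, "ry": 0, "rz": -0.9},
    {"x": 0, "y": 0, "z": 0.025, "rx": 0, "ry": 0, "rz": 0},
    {"x": 0, "y": 0, "z": 0.025, "rx": 0, "ry": 0, "rz": 0},
    {"x": 0, "y": 0, "z": 0.025, "rx": 0, "ry": 0, "rz": 0},
    {"x": 0, "y": 0, "z": 0.015, "rx": 0, "ry": 0, "rz": 0},
    {"x": 0, "y": 0, "z": 0, "rx": 0, "ry": 0, "rz": 0},
  ],
)

```text
time: 17.67
tool_pos: [0.5366, -0.1051, 0.0384]
ee_rot: [-3.137, -0.005, 0.005]
wrist_force: [-0.0, 0.7, -0.8]
width: 0.0299
```

```bash
python3 plan.py .535 -.1115 .025 0
```

```text
t 17.67 pos [ 0.5366 -0.1051  0.0384] yaw 0.3 w 0.0299 F [-0.   0.7 -0.8] q6 -0.31
turn [-0.28 -0.28  0.29] n 1 [-0.28 -0.28  0.29]
shift [-0.0016  0.0064  0.0134] n 1 [-0.0016  0.0064  0.0134] xy only [-0.0016  0.0064] 1
```

>>> jog_arm(
  series=[
    {"x": -0.0015, "y": 0.007, "z": 0.004, "rx": -0.3, "ry": -0.3, "rz": 0.3},
    {"x": 0, "y": 0, "z": 0.006, "rx": 0, "ry": 0, "rz": 0},
    {"x": 0, "y": 0, "z": 0.003, "rx": 0, "ry": 0, "rz": 0},
    {"x": 0, "y": 0, "z": 0.001, "rx": 0, "ry": 0, "rz": 0},
  ],
)

```text
time: 18.0
tool_pos: [0.5356, -0.1089, 0.0235]
ee_rot: [-3.142, 0.001, 0.004]
wrist_force: [1.6, -1.1, -1.2]
width: 0.0298
```

```bash
python3 plan.py .535 -.1115 .025 0
```

```text
t 18.0 pos [ 0.5356 -0.1089  0.0235] yaw 0.3 w 0.0298 F [ 1.6 -1.1 -1.2] q6 -0.31
turn [-0.    0.07  0.25] n 1 [-0.    0.07  0.25]
shift [-0.0006  0.0026 -0.0015] n 1 [-0.0006  0.0026 -0.0015] xy only [-0.0006  0.0026] 1
```

>>> jog_arm(
  series=[
    {"x": 0, "y": 0, "z": 0, "rx": 0, "ry": 0, "rz": 0},
    {"x": 0, "y": 0, "z": 0, "rx": 0, "ry": 0, "rz": 0},
    {"x": 0, "y": 0, "z": -0.005, "rx": 0, "ry": 0, "rz": 0},
    {"x": 0, "y": 0, "z": -0.025, "rx": 0, "ry": 0, "rz": 0},
    {"x": 0, "y": 0, "z": -0.035, "rx": 0, "ry": 0, "rz": 0},
    {"x": 0, "y": 0, "z": -0.035, "rx": 0, "ry": 0, "rz": 0},
    {"x": 0, "y": 0, "z": -0.01, "rx": 0, "ry": 0, "rz": 0},
  ],
  claw=0.47,
)

```text
time: 18.58
tool_pos: [0.5351, -0.1089, 0.139]
ee_rot: [-3.141, 0.002, 0.003]
wrist_force: [1.5, -0.4, 1.1]
width: 0.0443
```

Run:
```python
from h import *
from plan import plan
from caps import caps
t=snap("top"); crop(t,"t5",80,80,400,270,2.4)
for c,a in caps(t,165): print(c.round(1),a,back(t,c,0.043)[0].round(4))
plan(.607,.1203,.14,31.5)
```

```text
[287.   33.9] 14 [ 1.0545 -0.0256  0.043 ]
[277.6  37.8] 80 [1.0416e+00 9.0000e-04 4.3000e-02]
[376.3  38.4] 17 [ 1.0504 -0.2813  0.043 ]
[286.5  39.9] 17 [ 1.0363 -0.0245  0.043 ]
[378.7  43.3] 15 [ 1.0358 -0.2881  0.043 ]
[385.7  43.9] 13 [ 1.0346 -0.3081  0.043 ]
[137.4 149.7] 111 [0.7057 0.3766 0.043 ]
[230.3 188.4] 58 [0.607  0.1203 0.043 ]
[315.1 216.6] 53 [ 0.5371 -0.11    0.043 ]
[349.5 231.4] 44 [ 0.4998 -0.203   0.043 ]
t 18.63 pos [ 0.5356 -0.1091  0.1394] yaw 0.2 w 0.0443 F [ 0.5 -0.4  0.9] q6 -0.31
turn [-1.000e-02  3.000e-02 -3.131e+01] n 5 [-0.    0.01 -6.26]
shift [ 0.1807 -0.1583 -0.0006] n 7 [ 0.0258 -0.0226 -0.0001] xy only [ 0.1807 -0.1583] 7
```

>>> jog_arm(
  series=[
    {"x": 0, "y": 0, "z": 0, "rx": 0, "ry": 0, "rz": -6.3},
    {"x": 0, "y": 0, "z": 0, "rx": 0, "ry": 0, "rz": -6.3},
    {"x": 0, "y": 0, "z": 0, "rx": 0, "ry": 0, "rz": -6.3},
    {"x": 0, "y": 0, "z": 0, "rx": 0, "ry": 0, "rz": -6.3},
    {"x": 0, "y": 0, "z": 0, "rx": 0, "ry": 0, "rz": -6.1},
    {"x": 0.026, "y": -0.023, "z": 0, "rx": 0, "ry": 0, "rz": 0},
    {"x": 0.026, "y": -0.023, "z": 0, "rx": 0, "ry": 0, "rz": 0},
    {"x": 0.026, "y": -0.023, "z": 0, "rx": 0, "ry": 0, "rz": 0},
    {"x": 0.026, "y": -0.023, "z": 0, "rx": 0, "ry": 0, "rz": 0},
    {"x": 0.026, "y": -0.023, "z": 0, "rx": 0, "ry": 0, "rz": 0},
    {"x": 0.026, "y": -0.023, "z": 0, "rx": 0, "ry": 0, "rz": 0},
    {"x": 0.018, "y": -0.014, "z": 0, "rx": 0, "ry": 0, "rz": 0},
  ],
  claw=0.6,
)

```text
time: 19.63
tool_pos: [0.5985, 0.1143, 0.1304]
ee_rot: [-3.141, 0.007, 0.564]
wrist_force: [-0.1, -0.4, 0.4]
width: 0.0563
```

>>> jog_arm(
  series=[
    {"x": 0, "y": 0, "z": 0, "rx": 0, "ry": 0, "rz": 0},
    {"x": 0, "y": 0, "z": 0, "rx": 0, "ry": 0, "rz": 0},
  ],
)

```text
time: 19.8
tool_pos: [0.598, 0.1193, 0.1272]
ee_rot: [-3.139, 0.009, 0.57]
wrist_force: [-0.1, 0.5, -0.4]
width: 0.0562
```

Run:
```python
from h import *
from plan import plan
t=snap("top","t6"); s=snap("scene"); crop(s,"s6",145,165,235,250,6)
plan(.607,.1203,.006,31.5)
```

```text
t 19.9 pos [0.5978 0.1181 0.1273] yaw 32.6 w 0.0561 F [-0.5 -0.3  0.1] q6 -0.47
turn [-0.17  0.54  1.07] n 1 [-0.17  0.54  1.07]
shift [0.009  0.0029 0.1213] n 4 [0.0023 0.0007 0.0303] xy only [0.009  0.0029] 1
```

View pics/t6.png

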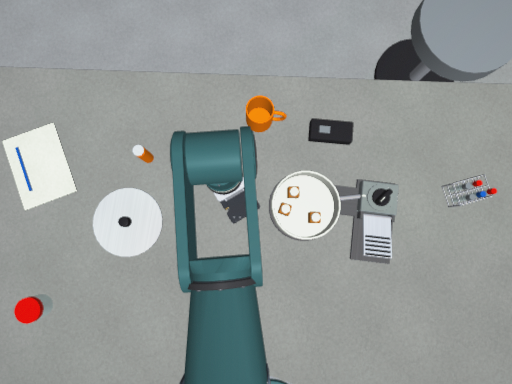

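View pics/s6.png

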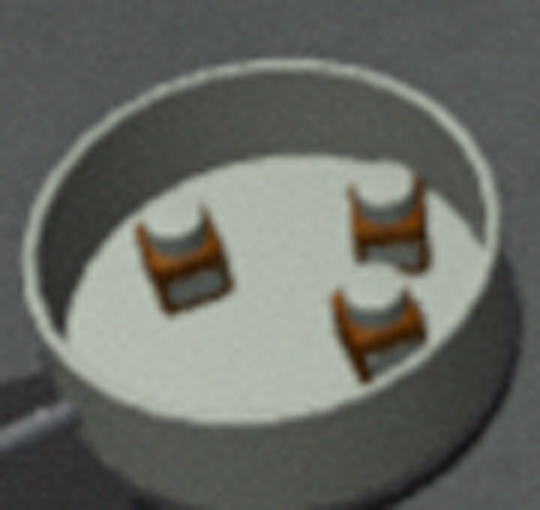

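>>> jog_arm(
  series=[
    {"x": 0.009, "y": 0.003, "z": 0.01, "rx": 0, "ry": 0.5, "rz": 1},
    {"x": 0, "y": 0, "z": 0.025, "rx": 0, "ry": 0, "rz": 0},
    {"x": 0, "y": 0, "z": 0.025, "rx": 0, "ry": 0, "rz": 0},
    {"x": 0, "y": 0, "z": 0.018, "rx": 0, "ry": 0, "rz": 0},
    {"x": 0, "y": 0, "z": 0, "rx": 0, "ry": 0, "rz": 0},
  ],
)

```text
time: 20.32
tool_pos: [0.6102, 0.1133, 0.0468]
ee_rot: [3.14, -0.006, 0.537]
wrist_force: [-0.5, -0.2, -1.3]
width: 0.0563
```

Run:
```python
from h import *
from plan import plan
t=snap("top"); 
from caps import caps
m=t["img"]
# amber-surrounded caps in drum: use circles of amber hull
a=amber(t).astype(np.uint8); k,l,st,c=cv2.connectedComponentsWithStats(cv2.morphologyEx(a,cv2.MORPH_CLOSE,np.ones((5,5))))
for j in range(1,k):
    if st[j,4]>20: print(st[j],back(t,c[j],0.046)[0].round(3))
plan(.607,.1203,.006,31.5)
```

```text
[246  95  41  37 963] [0.818 0.041 0.046]
[138 148  15  15 118] [0.688 0.35  0.046]
[288 187  11  11  36] [ 0.599 -0.043  0.046]
[279 203  10  13  32] [ 0.551 -0.022  0.046]
[309 212  11  11  34] [ 0.532 -0.099  0.046]
t 20.37 pos [0.6109 0.1131 0.0485] yaw 30.7 w 0.0564 F [-0.3  0.6 -0.2] q6 -0.45
turn [ 0.16 -0.43 -0.75] n 1 [ 0.16 -0.43 -0.75]
shift [ 0.0004 -0.0082  0.0425] n 2 [ 0.0002 -0.0041  0.0212] xy only [ 0.0004 -0.0082] 1
```

>>> jog_arm(
  series=[
    {"x": 0.001, "y": -0.009, "z": 0.012, "rx": 0, "ry": -0.4, "rz": -0.7},
    {"x": 0, "y": 0, "z": 0.018, "rx": 0, "ry": 0, "rz": 0},
    {"x": 0, "y": 0, "z": 0.008, "rx": 0, "ry": 0, "rz": 0},
    {"x": 0, "y": 0, "z": 0, "rx": 0, "ry": 0, "rz": 0},
  ],
  claw=0.48,
)

```text
time: 20.7
tool_pos: [0.6106, 0.1204, 0.0126]
ee_rot: [3.136, -0.008, 0.545]
wrist_force: [-0.0, -0.0, -0.4]
width: 0.0453
```

```bash
python3 plan.py .607 .1203 .006 31.5
```

```text
t 20.7 pos [0.6106 0.1204 0.0126] yaw 31.2 w 0.0453 F [-0.  -0.  -0.4] q6 -0.44
turn [ 0.33 -0.44 -0.26] n 1 [ 0.33 -0.44 -0.26]
shift [-0.0031 -0.0018  0.0066] n 1 [-0.0031 -0.0018  0.0066] xy only [-0.0031 -0.0018] 1
```

>>> jog_arm(
  series=[
    {"x": -0.003, "y": -0.002, "z": 0.006, "rx": 0.3, "ry": -0.4, "rz": -0.3},
    {"x": 0, "y": 0, "z": 0.002, "rx": 0, "ry": 0, "rz": 0},
    {"x": 0, "y": 0, "z": 0, "rx": 0, "ry": 0, "rz": 0},
    {"x": 0, "y": 0, "z": 0, "rx": 0, "ry": 0, "rz": 0},
  ],
  claw=0.15,
)

```text
time: 21.03
tool_pos: [0.6081, 0.1212, 0.0064]
ee_rot: [3.14, -0.003, 0.551]
wrist_force: [1.0, 0.6, -0.5]
width: 0.0295
```

>>> jog_arm(
  series=[
    {"x": 0, "y": 0, "z": -0.02, "rx": 0, "ry": 0, "rz": 0},
    {"x": 0, "y": 0, "z": -0.03, "rx": 0, "ry": 0, "rz": 0},
    {"x": 0, "y": 0, "z": -0.03, "rx": 0, "ry": 0, "rz": 0},
    {"x": 0, "y": 0, "z": -0.03, "rx": 0, "ry": 0, "rz": 6.2},
    {"x": 0, "y": 0, "z": -0.01, "rx": 0, "ry": 0, "rz": 6.2},
    {"x": 0, "y": 0, "z": 0, "rx": 0, "ry": 0, "rz": 6.2},
    {"x": 0, "y": 0, "z": 0, "rx": 0, "ry": 0, "rz": 6.2},
    {"x": 0, "y": 0, "z": 0, "rx": 0, "ry": 0, "rz": 6.2},
  ],
)

```text
time: 21.7
tool_pos: [0.6085, 0.1216, 0.1361]
ee_rot: [-3.14, -0.009, -0.013]
wrist_force: [-0.7, 0.3, -0.1]
width: 0.0294
```

```bash
python3 plan.py .599 -.1135 .14 0
```

```text
t 21.7 pos [0.6085 0.1216 0.1361] yaw -0.7 w 0.0294 F [-0.7  0.3 -0.1] q6 0.12
turn [-0.08 -0.5  -0.75] n 1 [-0.08 -0.5  -0.75]
shift [-0.0095  0.2351 -0.0039] n 7 [-0.0014  0.0336 -0.0006] xy only [-0.0095  0.2351] 7
```

>>> jog_arm(
  series=[
    {"x": 0, "y": 0, "z": 0, "rx": 0, "ry": -0.5, "rz": -0.7},
    {"x": -0.0014, "y": 0.034, "z": -0.001, "rx": 0, "ry": 0, "rz": 0},
    {"x": -0.0014, "y": 0.034, "z": -0.001, "rx": 0, "ry": 0, "rz": 0},
    {"x": -0.0014, "y": 0.034, "z": -0.001, "rx": 0, "ry": 0, "rz": 0},
    {"x": -0.0014, "y": 0.034, "z": -0.001, "rx": 0, "ry": 0, "rz": 0},
    {"x": -0.0014, "y": 0.034, "z": -0.001, "rx": 0, "ry": 0, "rz": 0},
    {"x": -0.0014, "y": 0.034, "z": 0, "rx": 0, "ry": 0, "rz": 0},
    {"x": -0.0014, "y": 0.026, "z": 0, "rx": 0, "ry": 0, "rz": 0},
    {"x": 0, "y": 0, "z": 0, "rx": 0, "ry": 0, "rz": 0},
    {"x": 0, "y": 0, "z": 0, "rx": 0, "ry": 0, "rz": 0},
  ],
)

```text
time: 22.53
tool_pos: [0.6024, -0.116, 0.144]
ee_rot: [-3.139, -0.004, 0.036]
wrist_force: [-0.9, 0.6, -1.3]
width: 0.0296
```

```bash
python3 plan.py .599 -.1135 .023 0
```

```text
t 22.53 pos [ 0.6024 -0.116   0.144 ] yaw 2.0 w 0.0296 F [-0.9  0.6 -1.3] q6 -0.32
turn [-0.17 -0.22  2.04] n 1 [-0.17 -0.22  2.04]
shift [-0.0034 -0.0025  0.121 ] n 4 [-0.0008 -0.0006  0.0303] xy only [-0.0034 -0.0025] 1
```

>>> jog_arm(
  series=[
    {"x": -0.003, "y": 0, "z": 0.01, "rx": 0, "ry": -0.2, "rz": 2},
    {"x": 0, "y": 0.001, "z": 0.025, "rx": 0, "ry": 0, "rz": 0},
    {"x": 0, "y": 0.001, "z": 0.025, "rx": 0, "ry": 0, "rz": 0},
    {"x": 0, "y": 0, "z": 0.025, "rx": 0, "ry": 0, "rz": 0},
    {"x": 0, "y": 0, "z": 0.015, "rx": 0, "ry": 0, "rz": 0},
    {"x": 0, "y": 0, "z": 0, "rx": 0, "ry": 0, "rz": 0},
  ],
)

```text
time: 23.03
tool_pos: [0.6028, -0.1129, 0.0444]
ee_rot: [-3.138, -0.008, 0.016]
wrist_force: [-0.9, 1.0, -0.7]
width: 0.0295
```

```bash
python3 plan.py .599 -.1135 .023 0
```

```text
t 23.03 pos [ 0.6028 -0.1129  0.0444] yaw 0.9 w 0.0295 F [-0.9  1.  -0.7] q6 -0.3
turn [-0.22 -0.43  0.92] n 1 [-0.22 -0.43  0.92]
shift [-0.0038  0.0006  0.0214] n 1 [-0.0038  0.0006  0.0214] xy only [-0.0038  0.0006] 1
```

>>> jog_arm(
  series=[
    {"x": -0.003, "y": 0, "z": 0.009, "rx": 0, "ry": -0.4, "rz": 0.9},
    {"x": 0, "y": 0, "z": 0.008, "rx": 0, "ry": 0, "rz": 0},
    {"x": 0, "y": 0, "z": 0.003, "rx": 0, "ry": 0, "rz": 0},
    {"x": 0, "y": 0, "z": 0.001, "rx": 0, "ry": 0, "rz": 0},
  ],
)

```text
time: 23.37
tool_pos: [0.601, -0.1098, 0.0238]
ee_rot: [-3.137, -0.002, 0.006]
wrist_force: [-0.6, 0.2, -1.3]
width: 0.03
```

```bash
python3 plan.py .599 -.1135 .023 0
```

```text
t 23.37 pos [ 0.601  -0.1098  0.0238] yaw 0.3 w 0.03 F [-0.6  0.2 -1.3] q6 -0.28
turn [-0.24 -0.11  0.34] n 1 [-0.24 -0.11  0.34]
shift [-0.002   0.0037  0.0008] n 1 [-0.002   0.0037  0.0008] xy only [-0.002   0.0037] 1
```

Release.

>>> jog_arm(
  series=[
    {"x": 0, "y": 0, "z": 0.002, "rx": 0, "ry": 0, "rz": 0},
    {"x": 0, "y": 0, "z": 0.001, "rx": 0, "ry": 0, "rz": 0},
  ],
)

```text
time: 23.53
tool_pos: [0.6021, -0.1097, 0.022]
ee_rot: [-3.138, -0.004, 0.007]
wrist_force: [0.3, 0.2, -0.5]
width: 0.03
```

>>> jog_arm(
  series=[
    {"x": 0, "y": 0, "z": 0, "rx": 0, "ry": 0, "rz": 0},
    {"x": 0, "y": 0, "z": 0, "rx": 0, "ry": 0, "rz": 0},
    {"x": 0, "y": 0, "z": -0.005, "rx": 0, "ry": 0, "rz": 0},
    {"x": 0, "y": 0, "z": -0.025, "rx": 0, "ry": 0, "rz": 0},
    {"x": 0, "y": 0, "z": -0.035, "rx": 0, "ry": 0, "rz": 0},
    {"x": 0, "y": 0, "z": -0.035, "rx": 0, "ry": 0, "rz": 0},
    {"x": 0, "y": 0, "z": -0.02, "rx": 0, "ry": 0, "rz": 0},
  ],
  claw=0.47,
)

```text
time: 24.12
tool_pos: [0.5986, -0.11, 0.1432]
ee_rot: [-3.135, 0.005, 0.006]
wrist_force: [0.6, 0.0, -0.2]
width: 0.0439
```

```bash
cat > lid.py <<'E'
from h import *
def lid(s,zk=0.046,zd=0.012):
    g=cv2.cvtColor(s["img"],cv2.COLOR_RGB2GRAY)
    b=cams.look_for("lid",s)[0]["bbox"]; x,y,w,h=[int(v) for v in b]; x0,y0=max(x-6,0),max(y-6,0)
    r=g[y0:y+h+6,x0:x+w+6]; bg=np.median(g); 
    th,m=cv2.threshold(r,0,255,cv2.THRESH_BINARY+cv2.THRESH_OTSU)
    cs,_=cv2.findContours(m,cv2.RETR_EXTERNAL,cv2.CHAIN_APPROX_NONE)
    c=cv2.convexHull(max(cs,key=cv2.contourArea))[:,0]+[x0,y0]
    P=back(s,c,zd)[:,:2]
    f=lambda q:np.sum(np.abs(np.hypot(*(P-q[:2]).T)-q[2]))
    q=minimize(f,[*P.mean(0),0.09],method="Nelder-Mead",options=dict(xatol=1e-5,fatol=1e-6,maxiter=2000))
    return b,th,q.x.round(4),round(q.fun/len(P),5)
if __name__=="__main__":
    for n in("top","scene"):
        s=snap(n); print(n,lid(s))
E
python3 lid.py; python3 plan.py .5 .4 .16 0
```

```text
top ([92.7, 186.9, 70.2, 68.7], 194.0, array([0.5106, 0.4021, 0.0942]), np.float64(0.00026))
scene ([312.6, 125.7, 65.0, 46.9], 114.0, array([0.5113, 0.4014, 0.0939]), np.float64(0.00055))
t 24.32 pos [ 0.5976 -0.1097  0.1392] yaw 0.3 w 0.0438 F [-1.1  0.2 -0.4] q6 -0.28
turn [-0.41  0.48  0.34] n 1 [-0.41  0.48  0.34]
shift [-0.0976 -0.5097 -0.0208] n 14 [-0.007  -0.0364 -0.0015] xy only [-0.0976 -0.5097] 14
```

>>> jog_arm(
  series=[
    {"x": 0, "y": 0, "z": 0, "rx": -0.4, "ry": 0.5, "rz": 0.3},
    {"x": -0.006, "y": -0.037, "z": -0.001, "rx": 0, "ry": 0, "rz": 0},
    {"x": -0.006, "y": -0.037, "z": -0.001, "rx": 0, "ry": 0, "rz": 0},
    {"x": -0.006, "y": -0.037, "z": -0.001, "rx": 0, "ry": 0, "rz": 0},
    {"x": -0.006, "y": -0.037, "z": -0.001, "rx": 0, "ry": 0, "rz": 0},
    {"x": -0.006, "y": -0.037, "z": -0.001, "rx": 0, "ry": 0, "rz": 0},
    {"x": -0.006, "y": -0.037, "z": -0.001, "rx": 0, "ry": 0, "rz": 0},
    {"x": -0.006, "y": -0.037, "z": 0, "rx": 0, "ry": 0, "rz": 0},
    {"x": -0.006, "y": -0.037, "z": 0, "rx": 0, "ry": 0, "rz": 0},
    {"x": -0.006, "y": -0.037, "z": 0, "rx": 0, "ry": 0, "rz": 0},
    {"x": -0.006, "y": -0.037, "z": 0, "rx": 0, "ry": 0, "rz": 0},
    {"x": -0.006, "y": -0.037, "z": 0, "rx": 0, "ry": 0, "rz": 0},
  ],
  claw=0.55,
)

```text
time: 25.32
tool_pos: [0.5181, 0.3045, 0.1163]
ee_rot: [3.131, 0.04, -0.019]
wrist_force: [1.1, -0.2, -0.3]
width: 0.0512
```

Run:
```python
from h import *
from plan import plan
t=snap("top"); crop(t,"t7",260,160,405,270,5); s=snap("scene"); crop(s,"s7",145,165,235,250,6)
plan(.511,.4018,.15,0)
```

```text
t 25.42 pos [0.5166 0.3079 0.1155] yaw -0.7 w 0.0518 F [-0.5  0.7 -0.7] q6 0.45
turn [ 0.45  2.41 -0.69] n 1 [ 0.45  2.41 -0.69]
shift [-0.0056 -0.0939 -0.0345] n 3 [-0.0019 -0.0313 -0.0115] xy only [-0.0056 -0.0939] 3
```

View pics/t7.png

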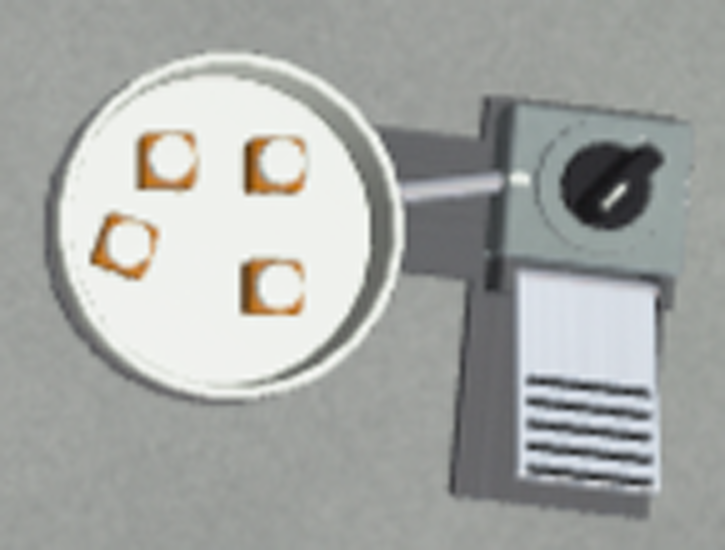

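View pics/s7.png

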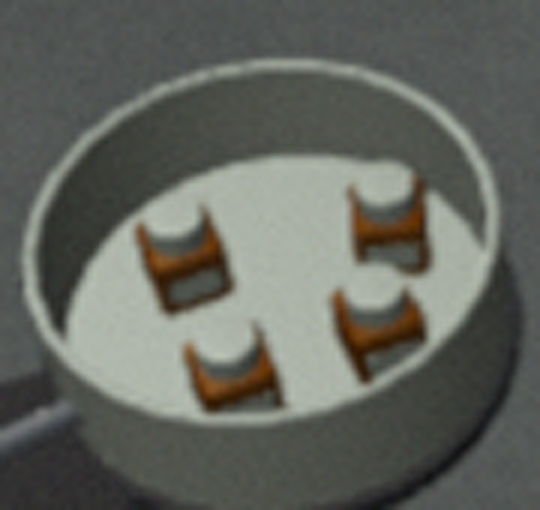

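>>> jog_arm(
  series=[
    {"x": 0, "y": 0, "z": 0, "rx": 0.4, "ry": 2.4, "rz": -0.7},
    {"x": -0.002, "y": -0.031, "z": -0.01, "rx": 0, "ry": 0, "rz": 0},
    {"x": -0.002, "y": -0.031, "z": -0.01, "rx": 0, "ry": 0, "rz": 0},
    {"x": -0.002, "y": -0.025, "z": 0, "rx": 0, "ry": 0, "rz": 0},
    {"x": 0, "y": 0, "z": 0, "rx": 0, "ry": 0, "rz": 0},
    {"x": 0, "y": 0, "z": 0, "rx": 0, "ry": 0, "rz": 0},
  ],
)

```text
time: 25.92
tool_pos: [0.5008, 0.3909, 0.117]
ee_rot: [3.121, 0.024, 0.001]
wrist_force: [0.0, -0.2, 0.0]
width: 0.0518
```

```bash
python3 plan.py .511 .4018 .019 0
```

```text
t 25.92 pos [0.5008 0.3909 0.117 ] yaw 0.0 w 0.0518 F [ 0.  -0.2  0. ] q6 0.57
turn [1.16 1.37 0.06] n 1 [1.16 1.37 0.06]
shift [ 0.0102 -0.0109  0.098 ] n 3 [ 0.0034 -0.0036  0.0327] xy only [ 0.0102 -0.0109] 1
```

>>> jog_arm(
  series=[
    {"x": 0.01, "y": -0.011, "z": 0.01, "rx": 1.2, "ry": 1.4, "rz": 0},
    {"x": 0, "y": 0, "z": 0.02, "rx": 0, "ry": 0, "rz": 0},
    {"x": 0, "y": 0, "z": 0.01, "rx": 0, "ry": 0, "rz": 0},
    {"x": 0, "y": 0, "z": 0, "rx": 0, "ry": 0, "rz": 0},
  ],
)

```text
time: 26.25
tool_pos: [0.5108, 0.3962, 0.0715]
ee_rot: [3.137, 0.002, -0.003]
wrist_force: [-0.0, -0.6, 0.5]
width: 0.0517
```

```bash
python3 plan.py .511 .4018 .019 0
```

```text
t 26.25 pos [0.5108 0.3962 0.0715] yaw -0.1 w 0.0517 F [-0.  -0.6  0.5] q6 0.58
turn [ 0.24  0.12 -0.14] n 1 [ 0.24  0.12 -0.14]
shift [ 0.0002 -0.0056  0.0525] n 2 [ 0.0001 -0.0028  0.0262] xy only [ 0.0002 -0.0056] 1
```

>>> jog_arm(
  series=[
    {"x": 0, "y": -0.006, "z": 0.008, "rx": 0.2, "ry": 0.1, "rz": 0},
    {"x": 0, "y": 0, "z": 0.02, "rx": 0, "ry": 0, "rz": 0},
    {"x": 0, "y": 0, "z": 0.015, "rx": 0, "ry": 0, "rz": 0},
    {"x": 0, "y": 0, "z": 0.004, "rx": 0, "ry": 0, "rz": 0},
    {"x": 0, "y": 0, "z": 0, "rx": 0, "ry": 0, "rz": 0},
  ],
)

```text
time: 26.67
tool_pos: [0.5124, 0.3994, 0.0228]
ee_rot: [3.141, -0.0, -0.008]
wrist_force: [-1.0, 0.1, 0.1]
width: 0.0516
```

```bash
python3 plan.py .511 .4018 .019 0
```

```text
t 26.67 pos [0.5124 0.3994 0.0228] yaw -0.4 w 0.0516 F [-1.   0.1  0.1] q6 0.58
turn [ 0.04 -0.03 -0.43] n 1 [ 0.04 -0.03 -0.43]
shift [-0.0014 -0.0024  0.0038] n 1 [-0.0014 -0.0024  0.0038] xy only [-0.0014 -0.0024] 1
```

>>> jog_arm(
  series=[
    {"x": -0.001, "y": -0.003, "z": 0.003, "rx": 0, "ry": 0, "rz": 0},
    {"x": 0, "y": 0, "z": 0.001, "rx": 0, "ry": 0, "rz": 0},
    {"x": 0, "y": 0, "z": 0, "rx": 0, "ry": 0, "rz": 0},
    {"x": 0, "y": 0, "z": 0, "rx": 0, "ry": 0, "rz": 0},
    {"x": 0, "y": 0, "z": 0, "rx": 0, "ry": 0, "rz": 0},
  ],
  claw=0.12,
)

```text
time: 27.08
tool_pos: [0.5125, 0.4034, 0.0215]
ee_rot: [-3.14, -0.003, -0.008]
wrist_force: [0.9, -0.3, -3.1]
width: 0.0276
```

```bash
python3 plan.py .511 .4018 .019 0
```

```text
t 27.08 pos [0.5125 0.4034 0.0215] yaw -0.5 w 0.0276 F [ 0.9 -0.3 -3.1] q6 0.59
turn [-0.09 -0.18 -0.46] n 1 [-0.09 -0.18 -0.46]
shift [-0.0015  0.0016  0.0025] n 1 [-0.0015  0.0016  0.0025] xy only [-0.0015  0.0016] 1
```

>>> jog_arm(
  series=[
    {"x": 0, "y": 0, "z": -0.01, "rx": 0, "ry": 0, "rz": 0},
    {"x": 0, "y": 0, "z": -0.025, "rx": 0, "ry": 0, "rz": 0},
    {"x": 0, "y": 0, "z": -0.03, "rx": 0, "ry": 0, "rz": 0},
    {"x": 0, "y": 0, "z": -0.03, "rx": 0, "ry": 0, "rz": 0},
    {"x": 0, "y": 0, "z": -0.03, "rx": 0, "ry": 0, "rz": 0},
    {"x": 0, "y": 0, "z": -0.01, "rx": 0, "ry": 0, "rz": 0},
    {"x": 0, "y": 0, "z": 0, "rx": 0, "ry": 0, "rz": 0},
  ],
)

```text
time: 27.67
tool_pos: [0.5094, 0.4014, 0.1594]
ee_rot: [3.137, 0.005, -0.008]
wrist_force: [-0.1, 0.1, -3.1]
width: 0.0273
```

Run:
```python
from h import *
from plan import plan
s=snap("scene"); crop(s,"s8",220,60,460,240,3.3)
plan(.5685,-.08,.16,0)
```

```text
t 27.72 pos [0.5094 0.4014 0.1589] yaw -0.5 w 0.0275 F [ 0.7 -0.1 -2.8] q6 0.59
turn [ 0.27  0.31 -0.45] n 1 [ 0.27  0.31 -0.45]
shift [ 0.0591  0.4814 -0.0011] n 13 [ 0.0045  0.037  -0.0001] xy only [0.0591 0.4814] 13
```

View pics/s8.png

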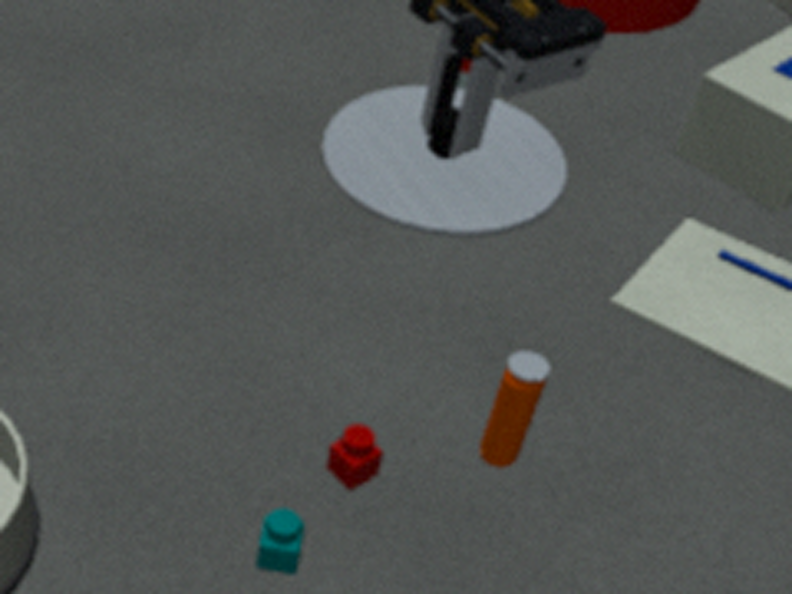

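>>> jog_arm(
  series=[
    {"x": 0.002, "y": 0.016, "z": 0, "rx": 0, "ry": 0, "rz": 0},
    {"x": 0.0035, "y": 0.03, "z": 0, "rx": 0, "ry": 0, "rz": 0},
    {"x": 0.0035, "y": 0.03, "z": 0, "rx": 0, "ry": 0, "rz": 0},
    {"x": 0.0035, "y": 0.03, "z": 0, "rx": 0, "ry": 0, "rz": 0},
    {"x": 0.0035, "y": 0.03, "z": 0, "rx": 0, "ry": 0, "rz": 0},
    {"x": 0.0035, "y": 0.03, "z": 0, "rx": 0, "ry": 0, "rz": 0},
    {"x": 0.0035, "y": 0.03, "z": 0, "rx": 0, "ry": 0, "rz": 0},
    {"x": 0.0035, "y": 0.03, "z": 0, "rx": 0, "ry": 0, "rz": 0},
    {"x": 0.0035, "y": 0.03, "z": 0, "rx": 0, "ry": 0, "rz": 0},
    {"x": 0.0035, "y": 0.03, "z": 0, "rx": 0, "ry": 0, "rz": 0},
    {"x": 0.0035, "y": 0.03, "z": 0, "rx": 0, "ry": 0, "rz": 0},
  ],
)

```text
time: 28.63
tool_pos: [0.5298, 0.0674, 0.1315]
ee_rot: [3.123, 0.05, 0.002]
wrist_force: [0.5, 0.9, -3.6]
width: 0.0273
```

```bash
python3 plan.py .5685 -.08 .15 0
```

```text
t 28.63 pos [0.5298 0.0674 0.1315] yaw 0.1 w 0.0273 F [ 0.5  0.9 -3.6] q6 0.03
turn [1.08 2.85 0.11] n 1 [1.08 2.85 0.11]
shift [ 0.0387  0.1474 -0.0185] n 4 [ 0.0097  0.0369 -0.0046] xy only [0.0387 0.1474] 4
```

>>> jog_arm(
  series=[
    {"x": 0, "y": 0, "z": -0.01, "rx": 1.1, "ry": 2.8, "rz": 0},
    {"x": 0.005, "y": 0.015, "z": -0.008, "rx": 0, "ry": 0, "rz": 0},
    {"x": 0.007, "y": 0.025, "z": -0.002, "rx": 0, "ry": 0, "rz": 0},
    {"x": 0.007, "y": 0.025, "z": 0, "rx": 0, "ry": 0, "rz": 0},
    {"x": 0.007, "y": 0.025, "z": 0, "rx": 0, "ry": 0, "rz": 0},
    {"x": 0.005, "y": 0.015, "z": 0, "rx": 0, "ry": 0, "rz": 0},
    {"x": 0.003, "y": 0.008, "z": 0, "rx": 0, "ry": 0, "rz": 0},
    {"x": 0, "y": 0, "z": 0, "rx": 0, "ry": 0, "rz": 0},
  ],
)

```text
time: 29.3
tool_pos: [0.5494, -0.0632, 0.1289]
ee_rot: [3.139, 0.038, -0.011]
wrist_force: [0.4, 0.6, -3.4]
width: 0.0276
```

```bash
python3 plan.py .5685 -.08 .11 0
```

```text
t 29.3 pos [ 0.5494 -0.0632  0.1289] yaw -0.6 w 0.0276 F [ 0.4  0.6 -3.4] q6 -0.2
turn [ 0.12  2.19 -0.64] n 1 [ 0.12  2.19 -0.64]
shift [0.0191 0.0168 0.0189] n 1 [0.0191 0.0168 0.0189] xy only [0.0191 0.0168] 1
```

>>> jog_arm(
  series=[
    {"x": 0.005, "y": 0.004, "z": 0, "rx": 0.1, "ry": 2.2, "rz": -0.6},
    {"x": 0.008, "y": 0.007, "z": 0, "rx": 0, "ry": 0, "rz": 0},
    {"x": 0.006, "y": 0.006, "z": 0, "rx": 0, "ry": 0, "rz": 0},
    {"x": 0, "y": 0, "z": 0, "rx": 0, "ry": 0, "rz": 0},
  ],
)

```text
time: 29.63
tool_pos: [0.5653, -0.0792, 0.123]
ee_rot: [-3.138, 0.01, -0.0]
wrist_force: [-1.2, 0.1, -2.2]
width: 0.0275
```

```bash
python3 plan.py .5685 -.08 .11 0
```

```text
t 29.63 pos [ 0.5653 -0.0792  0.123 ] yaw -0.0 w 0.0275 F [-1.2  0.1 -2.2] q6 -0.24
turn [-0.2   0.58 -0.  ] n 1 [-0.2   0.58 -0.  ]
shift [0.0032 0.0008 0.013 ] n 1 [0.0032 0.0008 0.013 ] xy only [0.0032 0.0008] 1
```

>>> jog_arm(
  series=[
    {"x": 0.003, "y": 0.001, "z": 0.004, "rx": -0.2, "ry": 0.6, "rz": 0},
    {"x": 0, "y": 0, "z": 0.008, "rx": 0, "ry": 0, "rz": 0},
    {"x": 0, "y": 0, "z": 0.004, "rx": 0, "ry": 0, "rz": 0},
    {"x": 0, "y": 0, "z": 0, "rx": 0, "ry": 0, "rz": 0},
  ],
)

```text
time: 29.97
tool_pos: [0.5689, -0.0784, 0.1046]
ee_rot: [-3.14, 0.001, 0.002]
wrist_force: [-0.5, -0.2, -3.8]
width: 0.0272
```

Run:
```python
from h import *
from plan import plan
plan(.5685,-.08,.0855,0)
p=robot.get_obs()["tool_pos"]
s=snap("scene"); v=cv2.resize(s["img"],None,fx=5,fy=5,interpolation=cv2.INTER_CUBIC)
a=np.linspace(0,2*np.pi,90)
def cir(c,r,z,col):
    q=proj(s,np.c_[c[0]+r*np.cos(a),c[1]+r*np.sin(a),0*a+z]); cv2.polylines(v,[np.round((q+.5)*5).astype(np.int32)],True,col,1)
cir((.5685,-.0814),.091,.07,(255,0,0)); cir((p[0],p[1]-.0016),.095,p[2]-.0215+.012,(0,255,0))
cv2.imwrite("pics/s9.png",v[750:1350,600:1300,::-1])
```

```text
t 29.97 pos [ 0.5689 -0.0784  0.1046] yaw 0.1 w 0.0272 F [-0.5 -0.2 -3.8] q6 -0.24
turn [-0.06  0.06  0.1 ] n 1 [-0.06  0.06  0.1 ]
shift [-0.0004  0.0016  0.0191] n 1 [-0.0004  0.0016  0.0191] xy only [-0.0004  0.0016] 1
```

View pics/s9.png

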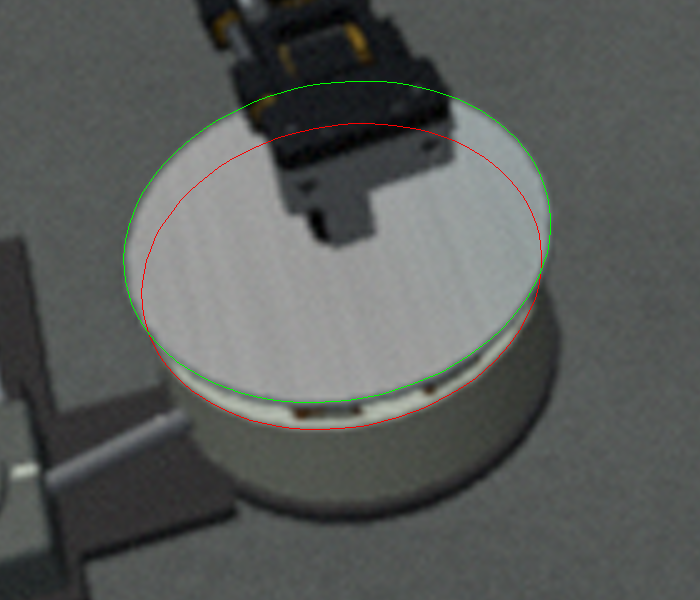

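>>> jog_arm(
  series=[
    {"x": 0, "y": 0.002, "z": 0.005, "rx": 0, "ry": 0, "rz": 0},
    {"x": 0, "y": 0, "z": 0.005, "rx": 0, "ry": 0, "rz": 0},
    {"x": 0, "y": 0, "z": 0.002, "rx": 0, "ry": 0, "rz": 0},
  ],
)

```text
time: 30.27
tool_pos: [0.5692, -0.08, 0.0926]
ee_rot: [-3.141, -0.0, 0.003]
wrist_force: [-0.3, -0.7, -2.9]
width: 0.0276
```

```bash
python3 plan.py .5685 -.08 .0855 0
```

```text
t 30.27 pos [ 0.5692 -0.08    0.0926] yaw 0.2 w 0.0276 F [-0.3 -0.7 -2.9] q6 -0.24
turn [-0.05 -0.01  0.16] n 1 [-0.05 -0.01  0.16]
shift [-0.0007  0.      0.0071] n 1 [-0.0007  0.      0.0071] xy only [-0.0007  0.    ] 1
```

>>> jog_arm(
  series=[
    {"x": -0.0005, "y": 0, "z": 0.004, "rx": 0, "ry": 0, "rz": 0},
    {"x": 0, "y": 0, "z": 0.003, "rx": 0, "ry": 0, "rz": 0},
    {"x": 0, "y": 0, "z": 0.001, "rx": 0, "ry": 0, "rz": 0},
  ],
)

```text
time: 30.52
tool_pos: [0.5686, -0.08, 0.085]
ee_rot: [-3.141, -0.0, 0.003]
wrist_force: [-2.3, 1.1, 7.2]
width: 0.0278
```

```bash
python3 plan.py .5685 -.08 .0855 0
```

```text
t 30.52 pos [ 0.5686 -0.08    0.085 ] yaw 0.2 w 0.0278 F [-2.3  1.1  7.2] q6 -0.24
turn [-0.05 -0.03  0.16] n 1 [-0.05 -0.03  0.16]
shift [-0.0001 -0.     -0.0005] n 1 [-0.0001 -0.     -0.0005] xy only [-0.0001 -0.    ] 1
```

Contact at the expected height: seated. Release and rise.

>>> jog_arm(
  series=[
    {"x": 0, "y": 0, "z": 0, "rx": 0, "ry": 0, "rz": 0},
    {"x": 0, "y": 0, "z": 0, "rx": 0, "ry": 0, "rz": 0},
    {"x": 0, "y": 0, "z": 0, "rx": 0, "ry": 0, "rz": 0},
    {"x": 0, "y": 0, "z": -0.005, "rx": 0, "ry": 0, "rz": 0},
    {"x": 0, "y": 0, "z": -0.02, "rx": 0, "ry": 0, "rz": 0},
    {"x": 0, "y": 0, "z": -0.03, "rx": 0, "ry": 0, "rz": 0},
    {"x": 0, "y": 0, "z": -0.03, "rx": 0, "ry": 0, "rz": 0},
    {"x": 0, "y": 0, "z": -0.005, "rx": 0, "ry": 0, "rz": 0},
  ],
  claw=0.55,
)

```text
time: 31.18
tool_pos: [0.5686, -0.0802, 0.1789]
ee_rot: [-3.141, -0.001, 0.002]
wrist_force: [0.5, -1.0, 0.4]
width: 0.0514
```

Run:
```python
from h import *
from plan import plan
from lid import lid
s=snap("scene"); crop(s,"s10",75,165,235,290,5)
print(lid(s,zd=.076))
plan(.595,-.283,.17,45)
```

```text
([147.7, 172.4, 80.5, 66.2], 112.0, array([ 0.5704, -0.0813,  0.094 ]), np.float64(0.00023))
t 31.28 pos [ 0.5673 -0.0799  0.1751] yaw 0.1 w 0.0517 F [-0.4 -0.2 -0.8] q6 -0.24
turn [ -0.17   0.15 -44.86] n 7 [-0.02  0.02 -6.41]
shift [-0.124   0.1632  0.0051] n 6 [-0.0207  0.0272  0.0009] xy only [-0.124   0.1632] 6
```

View pics/s10.png

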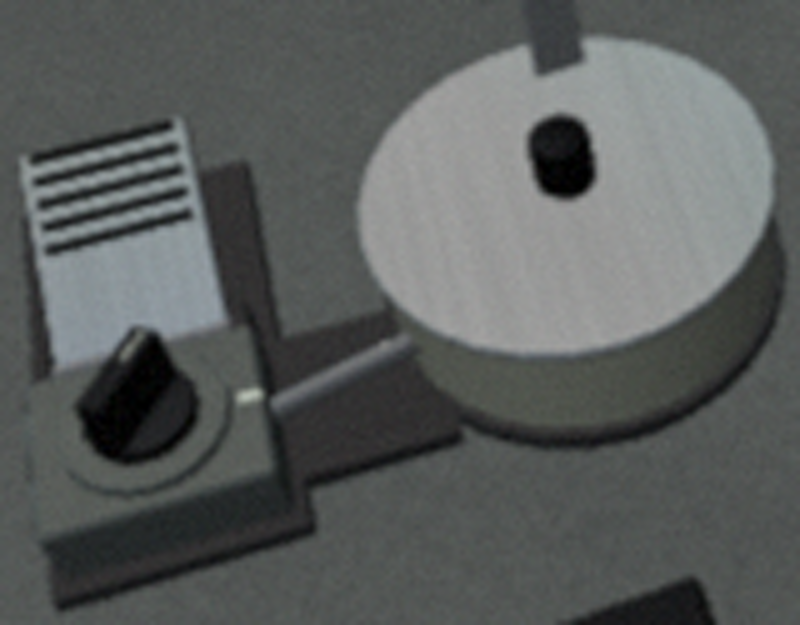

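>>> jog_arm(
  series=[
    {"x": 0, "y": 0, "z": 0, "rx": 0, "ry": 0, "rz": -6.4},
    {"x": 0, "y": 0, "z": 0, "rx": 0, "ry": 0, "rz": -6.4},
    {"x": 0, "y": 0, "z": 0, "rx": 0, "ry": 0, "rz": -6.4},
    {"x": 0, "y": 0, "z": 0, "rx": 0, "ry": 0, "rz": -6.4},
    {"x": 0, "y": 0, "z": 0, "rx": 0, "ry": 0, "rz": -6.4},
    {"x": 0, "y": 0, "z": 0, "rx": 0, "ry": 0, "rz": -6.4},
    {"x": 0, "y": 0, "z": 0, "rx": 0, "ry": 0, "rz": -6.4},
  ],
  claw=0.45,
)

```text
time: 31.87
tool_pos: [0.5615, -0.0786, 0.16]
ee_rot: [-3.12, 0.011, 0.82]
wrist_force: [-0.3, -0.2, -0.3]
width: 0.0422
```

>>> jog_arm(
  series=[
    {"x": -0.02, "y": 0.027, "z": 0, "rx": 0, "ry": 0, "rz": 0},
    {"x": -0.02, "y": 0.027, "z": 0, "rx": 0, "ry": 0, "rz": 0},
    {"x": -0.02, "y": 0.027, "z": 0, "rx": 0, "ry": 0, "rz": 0},
    {"x": -0.02, "y": 0.027, "z": 0, "rx": 0, "ry": 0, "rz": 0},
    {"x": -0.02, "y": 0.027, "z": 0, "rx": 0, "ry": 0, "rz": 0},
    {"x": -0.015, "y": 0.02, "z": 0, "rx": 0, "ry": 0, "rz": 0},
    {"x": 0, "y": 0, "z": 0, "rx": 0, "ry": 0, "rz": 0},
    {"x": 0, "y": 0, "z": 0, "rx": 0, "ry": 0, "rz": 0},
  ],
)

```text
time: 32.53
tool_pos: [0.5908, -0.2707, 0.1338]
ee_rot: [-3.088, 0.019, 0.83]
wrist_force: [-0.7, 0.3, 0.1]
width: 0.0422
```

```bash
python3 plan.py .595 -.283 .067 45
```

```text
t 32.53 pos [ 0.5908 -0.2707  0.1338] yaw 47.6 w 0.0422 F [-0.7  0.3  0.1] q6 -1.34
turn [-3.02  1.18  2.54] n 1 [-3.02  1.18  2.54]
shift [-0.0057  0.0117  0.0668] n 2 [-0.0029  0.0059  0.0334] xy only [-0.0057  0.0117] 1
```

>>> jog_arm(
  series=[
    {"x": -0.006, "y": 0.012, "z": 0, "rx": -3, "ry": 1.2, "rz": 2.5},
    {"x": 0, "y": 0, "z": 0.01, "rx": 0, "ry": 0, "rz": 0},
    {"x": 0, "y": 0, "z": 0.01, "rx": 0, "ry": 0, "rz": 0},
    {"x": 0, "y": 0, "z": 0, "rx": 0, "ry": 0, "rz": 0},
  ],
)

```text
time: 32.87
tool_pos: [0.5931, -0.2785, 0.1055]
ee_rot: [-3.131, 0.0, 0.788]
wrist_force: [0.1, 0.4, -0.5]
width: 0.0423
```

Run:
```python
from h import *
from plan import plan
plan(.595,-.283,.067,45)
s=snap("scene"); crop(s,"s11",60,190,140,270,7)
```

```text
t 32.87 pos [ 0.5931 -0.2785  0.1055] yaw 45.2 w 0.0423 F [ 0.1  0.4 -0.5] q6 -1.32
turn [-0.6   0.02  0.17] n 1 [-0.6   0.02  0.17]
shift [-0.0019  0.0045  0.0385] n 2 [-0.0009  0.0023  0.0193] xy only [-0.0019  0.0045] 1
```

View pics/s11.png

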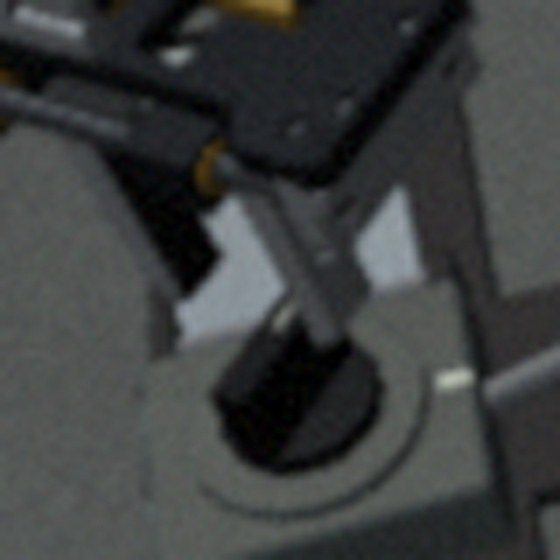

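>>> jog_arm(
  series=[
    {"x": -0.002, "y": 0.005, "z": 0.008, "rx": -0.6, "ry": 0, "rz": 0},
    {"x": 0, "y": 0.001, "z": 0.012, "rx": 0, "ry": 0, "rz": 0},
    {"x": 0, "y": 0, "z": 0.01, "rx": 0, "ry": 0, "rz": 0},
    {"x": 0, "y": 0, "z": 0, "rx": 0, "ry": 0, "rz": 0},
  ],
)

```text
time: 33.25
tool_pos: [0.5974, -0.2815, 0.0736]
ee_rot: [3.141, -0.0, 0.794]
wrist_force: [-0.5, -0.4, -0.4]
width: 0.0421
```

```bash
python3 plan.py .595 -.283 .067 45
```

```text
t 33.25 pos [ 0.5974 -0.2815  0.0736] yaw 45.5 w 0.0421 F [-0.5 -0.4 -0.4] q6 -1.32
turn [ 0.04 -0.01  0.46] n 1 [ 0.04 -0.01  0.46]
shift [-0.0028 -0.0006  0.0066] n 1 [-0.0028 -0.0006  0.0066] xy only [-0.0028 -0.0006] 1
```

>>> jog_arm(
  series=[
    {"x": -0.003, "y": 0, "z": 0.005, "rx": 0, "ry": 0, "rz": 0.4},
    {"x": 0, "y": 0, "z": 0.002, "rx": 0, "ry": 0, "rz": 0},
    {"x": 0, "y": 0, "z": 0, "rx": 0, "ry": 0, "rz": 0},
    {"x": 0, "y": 0, "z": 0, "rx": 0, "ry": 0, "rz": 0},
    {"x": 0, "y": 0, "z": 0, "rx": 0, "ry": 0, "rz": 0},
    {"x": 0, "y": 0, "z": 0, "rx": 0, "ry": 0, "rz": 0},
  ],
  claw=0.08,
)

```text
time: 33.75
tool_pos: [0.5939, -0.2842, 0.0645]
ee_rot: [-3.14, 0.002, 0.786]
wrist_force: [1.5, 0.9, -2.0]
width: 0.0139
```

```bash
python3 plan.py .595 -.283 .067 -5
```

```text
t 33.75 pos [ 0.5939 -0.2842  0.0645] yaw 45.0 w 0.0139 F [ 1.5  0.9 -2. ] q6 -1.32
turn [-4.000e-02  1.600e-01  5.001e+01] n 8 [-0.01  0.02  6.25]
shift [ 0.001  -0.0013 -0.0025] n 1 [ 0.001  -0.0013 -0.0025] xy only [ 0.001  -0.0013] 1
```

>>> jog_arm(
  series=[
    {"x": 0, "y": 0, "z": 0, "rx": 0, "ry": 0, "rz": 5},
    {"x": 0, "y": 0, "z": 0, "rx": 0, "ry": 0, "rz": 5},
    {"x": 0, "y": 0, "z": 0, "rx": 0, "ry": 0, "rz": 5},
    {"x": 0, "y": 0, "z": 0, "rx": 0, "ry": 0, "rz": 5},
    {"x": 0, "y": 0, "z": 0, "rx": 0, "ry": 0, "rz": 5},
  ],
)

```text
time: 34.17
tool_pos: [0.594, -0.2842, 0.0645]
ee_rot: [-3.14, 0.002, 0.33]
wrist_force: [-1.7, -0.4, -1.8]
width: 0.0141
```

```bash
python3 plan.py .595 -.283 .066 -5
```

```text
t 34.17 pos [ 0.594  -0.2842  0.0645] yaw 18.9 w 0.0141 F [-1.7 -0.4 -1.8] q6 -0.86
turn [-0.05  0.11 23.93] n 4 [-0.01  0.03  5.98]
shift [ 0.0009 -0.0013 -0.0015] n 1 [ 0.0009 -0.0013 -0.0015] xy only [ 0.0009 -0.0013] 1
```

>>> jog_arm(
  series=[
    {"x": 0, "y": 0, "z": 0, "rx": 0, "ry": 0, "rz": 5},
    {"x": 0, "y": 0, "z": 0, "rx": 0, "ry": 0, "rz": 5},
    {"x": 0, "y": 0, "z": 0, "rx": 0, "ry": 0, "rz": 5},
    {"x": 0, "y": 0, "z": 0, "rx": 0, "ry": 0, "rz": 5},
    {"x": 0, "y": 0, "z": 0, "rx": 0, "ry": 0, "rz": 3.5},
    {"x": 0, "y": 0, "z": 0, "rx": 0, "ry": 0, "rz": 0},
  ],
)

```text
time: 34.67
tool_pos: [0.594, -0.2842, 0.0645]
ee_rot: [-3.141, 0.002, -0.103]
wrist_force: [-0.6, 0.3, -1.3]
width: 0.014
```

```bash
python3 plan.py .595 -.283 .066 -5
```

```text
t 34.67 pos [ 0.594  -0.2842  0.0645] yaw -5.9 w 0.014 F [-0.6  0.3 -1.3] q6 -0.43
turn [-0.05  0.09 -0.89] n 1 [-0.05  0.09 -0.89]
shift [ 0.0009 -0.0013 -0.0015] n 1 [ 0.0009 -0.0013 -0.0015] xy only [ 0.0009 -0.0013] 1
```

>>> jog_arm(
  series=[
    {"x": 0, "y": 0, "z": 0, "rx": 0, "ry": 0, "rz": -0.7},
    {"x": 0, "y": 0, "z": 0, "rx": 0, "ry": 0, "rz": 0},
  ],
)

```text
time: 34.83
tool_pos: [0.594, -0.2842, 0.0645]
ee_rot: [-3.14, 0.001, -0.087]
wrist_force: [0.1, 0.0, -2.3]
width: 0.0139
```

>>> jog_arm(
  series=[
    {"x": 0, "y": 0, "z": 0, "rx": 0, "ry": 0, "rz": 0},
    {"x": 0, "y": 0, "z": 0, "rx": 0, "ry": 0, "rz": 0},
    {"x": 0, "y": 0, "z": 0, "rx": 0, "ry": 0, "rz": 0},
    {"x": 0, "y": 0, "z": 0, "rx": 0, "ry": 0, "rz": 0},
    {"x": 0, "y": 0, "z": -0.01, "rx": 0, "ry": 0, "rz": 0},
    {"x": 0, "y": 0, "z": -0.025, "rx": 0, "ry": 0, "rz": 0},
    {"x": 0, "y": 0, "z": -0.03, "rx": 0, "ry": 0, "rz": 0},
    {"x": 0, "y": 0, "z": -0.02, "rx": 0, "ry": 0, "rz": 0},
  ],
  claw=0.45,
)

```text
time: 35.5
tool_pos: [0.5921, -0.2822, 0.1486]
ee_rot: [-3.135, 0.01, -0.083]
wrist_force: [0.5, 0.2, 0.8]
width: 0.0422
```

Run:
```python
from h import *
from plan import plan
plan(.457,-.273,.15,-5)
s=snap("scene"); crop(s,"s12",60,165,235,290,4.5)
```

```text
t 35.5 pos [ 0.5921 -0.2822  0.1486] yaw -4.7 w 0.0422 F [0.5 0.2 0.8] q6 -0.45
turn [-0.38  0.56  0.27] n 1 [-0.38  0.56  0.27]
shift [-0.1354  0.0026 -0.0014] n 4 [-0.0339  0.0007 -0.0003] xy only [-0.1354  0.0026] 4
```

View pics/s12.png

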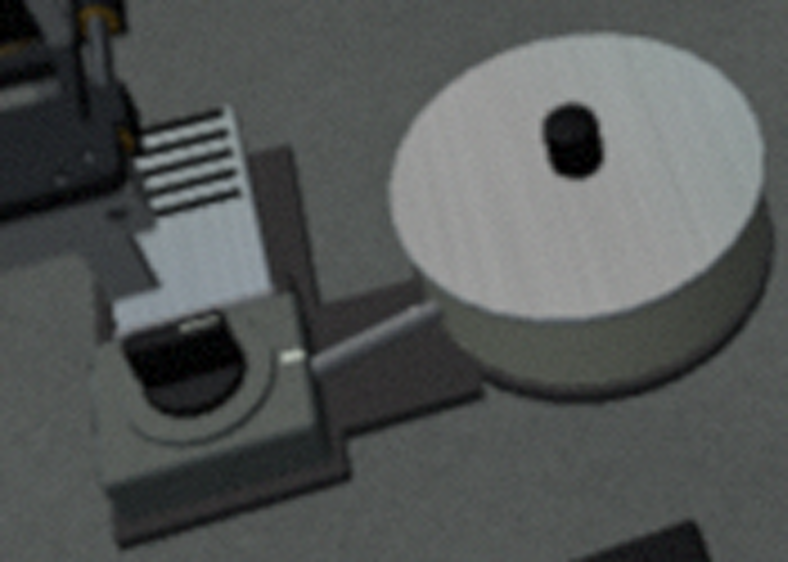

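>>> jog_arm(
  series=[
    {"x": 0, "y": 0, "z": 0, "rx": -0.4, "ry": 0.6, "rz": 0},
    {"x": -0.033, "y": 0.001, "z": 0, "rx": 0, "ry": 0, "rz": 0},
    {"x": -0.033, "y": 0.001, "z": 0, "rx": 0, "ry": 0, "rz": 0},
    {"x": -0.033, "y": 0.001, "z": 0, "rx": 0, "ry": 0, "rz": 0},
    {"x": -0.025, "y": 0, "z": 0, "rx": 0, "ry": 0, "rz": 0},
    {"x": 0, "y": 0, "z": 0, "rx": 0, "ry": 0, "rz": 0},
    {"x": 0, "y": 0, "z": 0, "rx": 0, "ry": 0, "rz": 0},
  ],
  claw=0,
)

```text
time: 36.13
tool_pos: [0.466, -0.2744, 0.1486]
ee_rot: [3.136, -0.012, -0.08]
wrist_force: [0.6, 0.3, 0.4]
width: 0.0011
```

Run:
```python
from h import *
from plan import plan
plan(.455,-.273,.075,-5)
s=snap("top"); crop(s,"t12",260,140,420,270,5)
s=snap("scene"); crop(s,"s13",60,165,235,290,4.5)
```

```text
t 36.13 pos [ 0.466  -0.2744  0.1486] yaw -4.6 w 0.0011 F [0.6 0.3 0.4] q6 -0.56
turn [ 0.33 -0.7   0.43] n 1 [ 0.33 -0.7   0.43]
shift [-0.011  -0.0005  0.0736] n 2 [-0.0055 -0.0002  0.0368] xy only [-0.011  -0.0005] 1
```

View pics/t12.png

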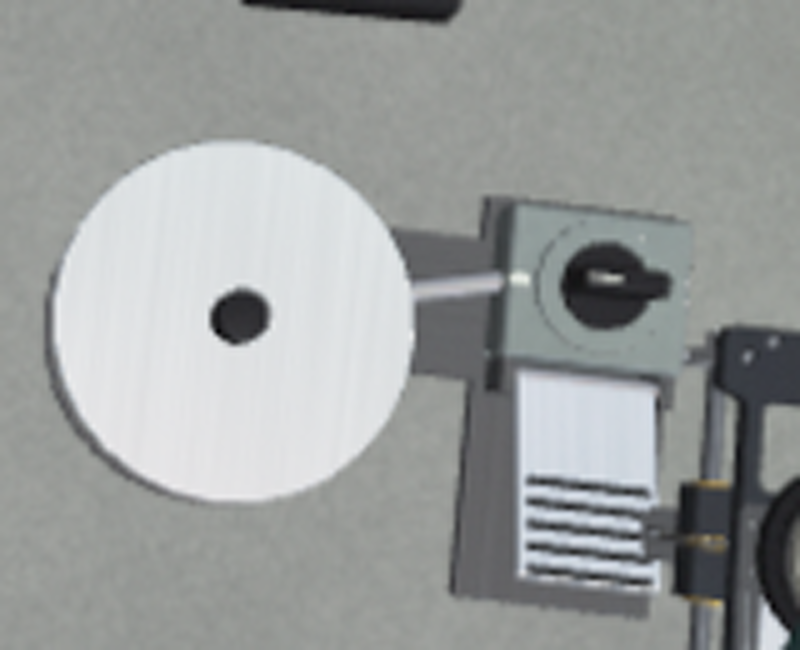

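View pics/s13.png

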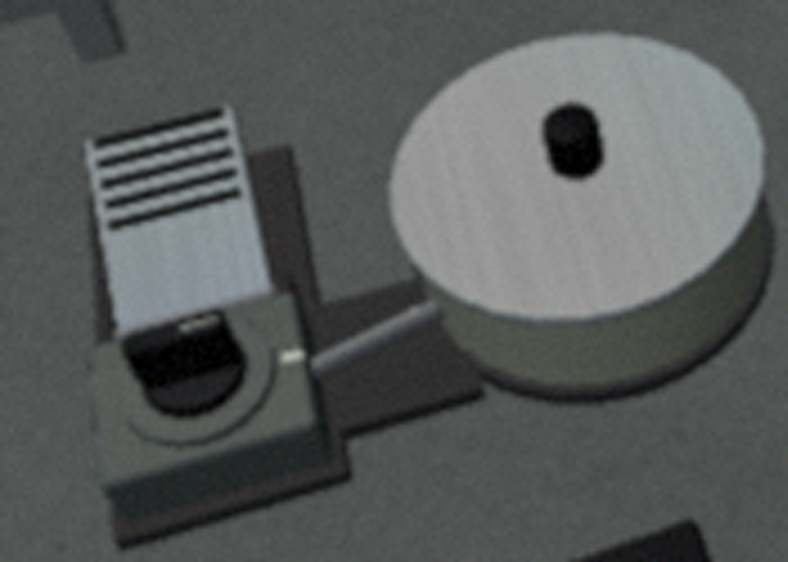

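>>> jog_arm(
  series=[
    {"x": -0.011, "y": 0, "z": 0.01, "rx": 0.3, "ry": -0.7, "rz": 0.4},
    {"x": 0, "y": 0, "z": 0.02, "rx": 0, "ry": 0, "rz": 0},
    {"x": 0, "y": 0, "z": 0.02, "rx": 0, "ry": 0, "rz": 0},
    {"x": 0, "y": 0, "z": 0.015, "rx": 0, "ry": 0, "rz": 0},
    {"x": 0, "y": 0, "z": 0, "rx": 0, "ry": 0, "rz": 0},
  ],
)

```text
time: 36.65
tool_pos: [0.4631, -0.2753, 0.0821]
ee_rot: [3.138, -0.006, -0.082]
wrist_force: [-0.1, 0.9, -0.4]
width: 0.0003
```

```bash
python3 plan.py .455 -.273 .036 -5
```

```text
t 36.65 pos [ 0.4631 -0.2753  0.0821] yaw -4.7 w 0.0003 F [-0.1  0.9 -0.4] q6 -0.56
turn [ 0.18 -0.37  0.29] n 1 [ 0.18 -0.37  0.29]
shift [-0.0082 -0.0016  0.0461] n 2 [-0.0041 -0.0008  0.0231] xy only [-0.0082 -0.0016] 1
```

>>> jog_arm(
  series=[
    {"x": -0.008, "y": 0, "z": 0, "rx": 0, "ry": 0, "rz": 0},
    {"x": 0, "y": 0, "z": 0.006, "rx": 0, "ry": 0, "rz": 0},
    {"x": 0, "y": 0, "z": 0.01, "rx": 0, "ry": 0, "rz": 0},
    {"x": 0, "y": 0, "z": 0.01, "rx": 0, "ry": 0, "rz": 0},
    {"x": 0, "y": 0, "z": 0.01, "rx": 0, "ry": 0, "rz": 0},
    {"x": 0, "y": 0, "z": 0.005, "rx": 0, "ry": 0, "rz": 0},
  ],
)

```text
time: 37.15
tool_pos: [0.4584, -0.2768, 0.0438]
ee_rot: [3.134, -0.01, -0.08]
wrist_force: [-4.5, 2.1, 10.1]
width: 0.0007
```

```bash
python3 plan.py .455 -.273 .036 -5
```

```text
t 37.15 pos [ 0.4584 -0.2768  0.0438] yaw -4.6 w 0.0007 F [-4.5  2.1 10.1] q6 -0.57
turn [ 0.43 -0.6   0.42] n 1 [ 0.43 -0.6   0.42]
shift [-0.0037 -0.0035  0.0078] n 1 [-0.0037 -0.0035  0.0078] xy only [-0.0037 -0.0035] 1
```

>>> jog_arm(
  series=[
    {"x": 0, "y": 0, "z": 0.005, "rx": 0, "ry": 0, "rz": 0},
    {"x": 0, "y": 0, "z": 0.005, "rx": 0, "ry": 0, "rz": 0},
    {"x": 0, "y": 0, "z": 0.004, "rx": 0, "ry": 0, "rz": 0},
  ],
)

```text
time: 37.4
tool_pos: [0.4578, -0.2769, 0.0358]
ee_rot: [3.134, -0.009, -0.08]
wrist_force: [-10.3, 7.8, 31.5]
width: 0.0001
```

```bash
python3 plan.py .455 -.273 .036 -5
```

```text
t 37.4 pos [ 0.4578 -0.2769  0.0358] yaw -4.6 w 0.0001 F [-10.3   7.8  31.5] q6 -0.57
turn [ 0.45 -0.51  0.43] n 1 [ 0.45 -0.51  0.43]
shift [-0.0031 -0.0036 -0.0002] n 1 [-0.0031 -0.0036 -0.0002] xy only [-0.0031 -0.0036] 1
```

>>> jog_arm(
  series=[
    {"x": 0, "y": 0, "z": 0.003, "rx": 0, "ry": 0, "rz": 0},
    {"x": 0, "y": 0, "z": 0.003, "rx": 0, "ry": 0, "rz": 0},
    {"x": 0, "y": 0, "z": 0.003, "rx": 0, "ry": 0, "rz": 0},
  ],
)

```text
time: 37.65
tool_pos: [0.4577, -0.2768, 0.0361]
ee_rot: [3.133, -0.01, -0.08]
wrist_force: [-6.0, 3.5, 14.7]
width: 0.0004
```

Run:
```python
from h import *
print(tool())
s=snap("scene"); crop(s,"s14",60,165,235,290,4.5); print(tool())
```

```text
(37.65, array([ 0.4577, -0.2768,  0.0361]), array([ 3.1328, -0.0096, -0.0795]), array([-6. ,  3.5, 14.7]), 0.0004)
(37.7, array([ 0.4578, -0.2768,  0.0361]), array([ 3.1327, -0.0096, -0.0795]), array([-6.9,  3.8, 15.2]), 0.0001)
```

View pics/s14.png

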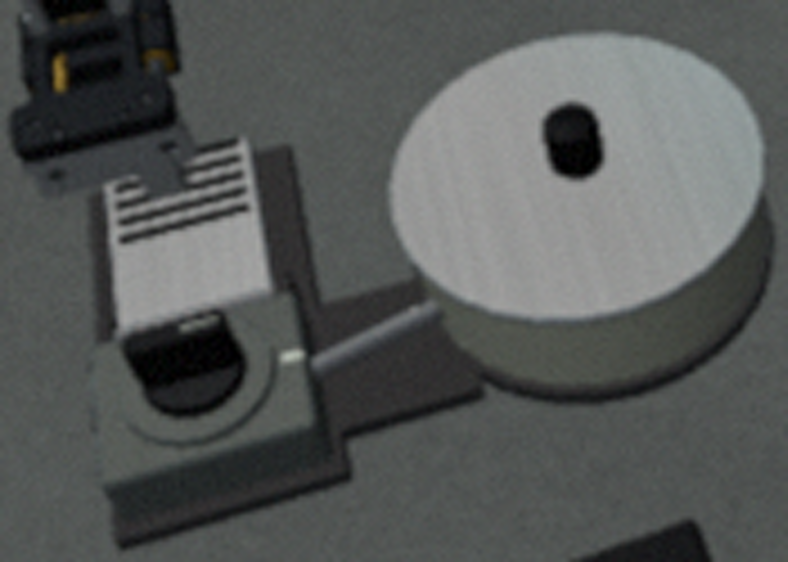

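>>> jog_arm(
  series=[
    {"x": 0, "y": 0, "z": -0.01, "rx": 0, "ry": 0, "rz": 0},
    {"x": 0, "y": 0, "z": -0.015, "rx": 0, "ry": 0, "rz": 0},
    {"x": 0, "y": 0, "z": -0.015, "rx": 0, "ry": 0, "rz": 0},
    {"x": 0, "y": 0, "z": -0.01, "rx": 0, "ry": 0, "rz": 0},
    {"x": 0, "y": 0, "z": 0, "rx": 0, "ry": 0, "rz": 0},
    {"x": 0, "y": 0, "z": 0, "rx": 0, "ry": 0, "rz": 0},
    {"x": 0, "y": 0, "z": 0, "rx": 0, "ry": 0, "rz": 0},
    {"x": 0, "y": 0, "z": 0, "rx": 0, "ry": 0, "rz": 0},
  ],
)

```text
time: 38.37
tool_pos: [0.4622, -0.2783, 0.0907]
ee_rot: [3.127, -0.024, -0.08]
wrist_force: [0.2, -0.0, 0.1]
width: 0.0005
```

Run:
```python
from h import *
from plan import plan
s=snap("scene"); crop(s,"s15",60,165,235,290,4.5); print(tool())
plan(.457,-.273,.036,-5)
```

```text
(38.4167, array([ 0.462 , -0.2781,  0.0904]), array([ 3.1279, -0.0234, -0.0795]), array([-0.7, -0.6,  0.1]), 0.0005)
t 38.42 pos [ 0.462  -0.2781  0.0904] yaw -4.6 w 0.0005 F [-0.7 -0.6  0.1] q6 -0.57
turn [ 0.78 -1.34  0.44] n 1 [ 0.78 -1.34  0.44]
shift [-0.0054 -0.0046  0.0544] n 2 [-0.0027 -0.0023  0.0272] xy only [-0.0054 -0.0046] 1
```

View pics/s15.png

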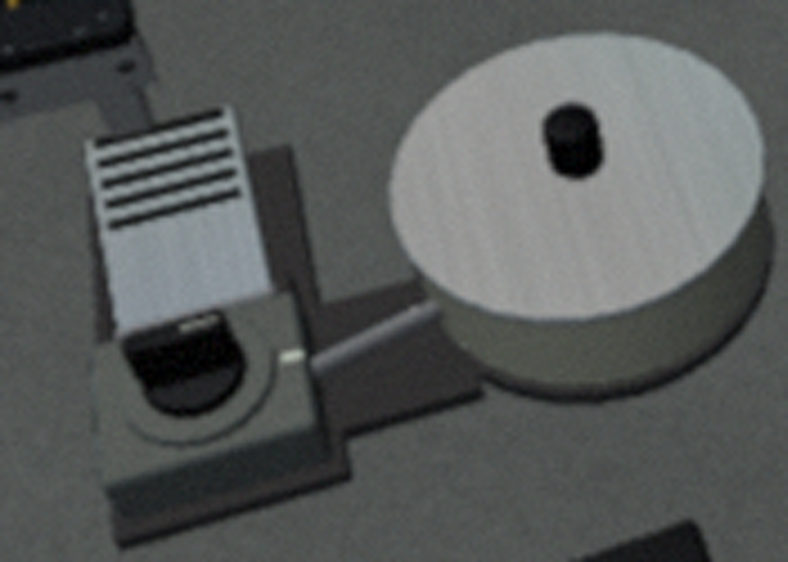

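Pedal fully back up. Second stroke.

>>> jog_arm(
  series=[
    {"x": -0.006, "y": -0.005, "z": 0, "rx": 0.8, "ry": -1.3, "rz": 0},
    {"x": 0, "y": 0, "z": 0.01, "rx": 0, "ry": 0, "rz": 0},
    {"x": 0, "y": 0, "z": 0.01, "rx": 0, "ry": 0, "rz": 0},
    {"x": 0, "y": 0, "z": 0.01, "rx": 0, "ry": 0, "rz": 0},
    {"x": 0, "y": 0, "z": 0.01, "rx": 0, "ry": 0, "rz": 0},
    {"x": 0, "y": 0, "z": 0.008, "rx": 0, "ry": 0, "rz": 0},
  ],
)

```text
time: 38.92
tool_pos: [0.4537, -0.2725, 0.0373]
ee_rot: [-3.141, 0.006, -0.08]
wrist_force: [-2.7, 1.8, 11.2]
width: 0.0007
```

>>> jog_arm(
  series=[
    {"x": 0, "y": 0, "z": 0.005, "rx": 0, "ry": 0, "rz": 0},
    {"x": 0, "y": 0, "z": 0.005, "rx": 0, "ry": 0, "rz": 0},
  ],
)

```text
time: 39.08
tool_pos: [0.4538, -0.2727, 0.0357]
ee_rot: [3.142, 0.005, -0.08]
wrist_force: [-11.7, 9.2, 38.4]
width: 0.0005
```

>>> jog_arm(
  series=[
    {"x": 0, "y": 0, "z": 0.003, "rx": 0, "ry": 0, "rz": 0},
    {"x": 0, "y": 0, "z": 0.003, "rx": 0, "ry": 0, "rz": 0},
    {"x": 0, "y": 0, "z": 0.003, "rx": 0, "ry": 0, "rz": 0},
  ],
)

```text
time: 39.33
tool_pos: [0.4538, -0.2726, 0.036]
ee_rot: [3.14, 0.004, -0.079]
wrist_force: [-6.8, 3.8, 19.8]
width: 0.0001
```

Run:
```python
from h import *
s=snap("scene","s16"); print(tool())
```

```text
(39.3833, array([ 0.4537, -0.2727,  0.036 ]), array([ 3.1402,  0.0038, -0.0791]), array([-5.8,  4.4, 19.2]), 0.0004)
```

>>> jog_arm(
  series=[
    {"x": 0, "y": 0, "z": -0.01, "rx": 0, "ry": 0, "rz": 0},
    {"x": 0, "y": 0, "z": -0.015, "rx": 0, "ry": 0, "rz": 0},
    {"x": 0, "y": 0, "z": -0.015, "rx": 0, "ry": 0, "rz": 0},
    {"x": 0, "y": 0, "z": -0.02, "rx": 0, "ry": 0, "rz": 0},
    {"x": 0, "y": 0, "z": -0.03, "rx": 0, "ry": 0, "rz": 0},
    {"x": 0, "y": 0, "z": -0.03, "rx": 0, "ry": 0, "rz": 0},
    {"x": 0, "y": 0, "z": -0.02, "rx": 0, "ry": 0, "rz": 0},
    {"x": -0.03, "y": 0, "z": 0, "rx": 0, "ry": 0, "rz": 0},
    {"x": -0.03, "y": 0, "z": 0, "rx": 0, "ry": 0, "rz": 0},
    {"x": 0, "y": 0, "z": 0, "rx": 0, "ry": 0, "rz": 0},
    {"x": 0, "y": 0, "z": 0, "rx": 0, "ry": 0, "rz": 0},
  ],
)

```text
time: 40.3
tool_pos: [0.395, -0.2677, 0.1722]
ee_rot: [3.141, -0.001, -0.078]
wrist_force: [-0.7, -0.3, -0.5]
width: 0.0009
```

Run:
```python
from h import *
from lid import lid
s=snap("scene"); crop(s,"s17",60,110,400,350,2.3); print(tool()); print(lid(s,zd=.076))
t=snap("top"); crop(t,"t17",70,80,410,280,2.3); print(lid(t,zd=.076))
T=lambda q:np.array(q)/5+[260,140]-.4
```

```text
(40.35, array([ 0.3949, -0.2676,  0.172 ]), array([-3.1413e+00,  3.0000e-04, -7.7500e-02]), array([ 0.1,  0.7, -0.3]), 0.0005)
([147.4, 171.7, 80.6, 66.8], 111.0, array([ 0.5705, -0.0813,  0.094 ]), np.float64(0.00024))
([270.1, 166.0, 74.1, 72.8], 183.0, array([ 0.5689, -0.0811,  0.094 ]), np.float64(0.00063))
```

View pics/s17.png

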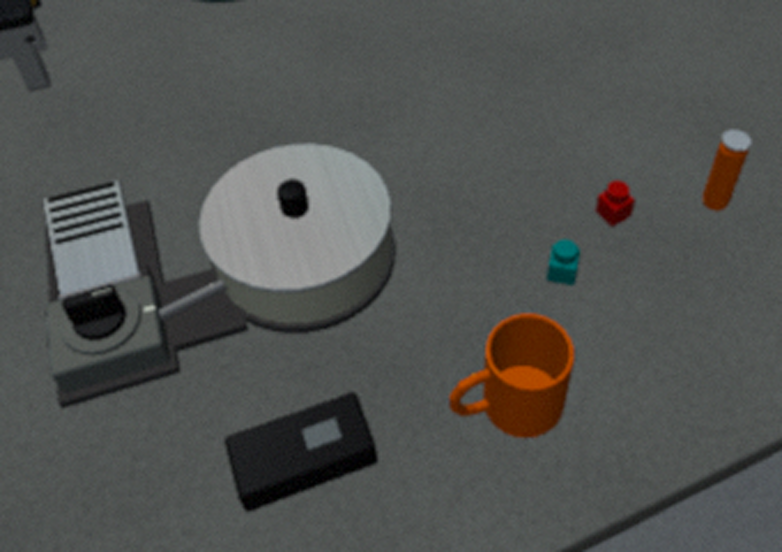

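View pics/t17.png

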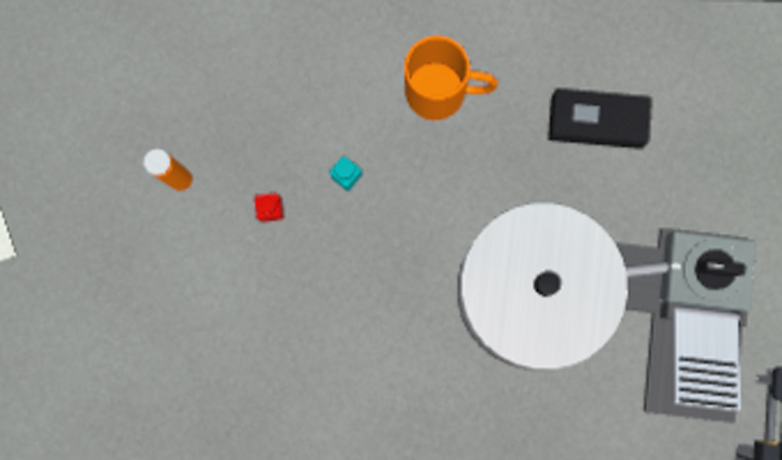

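```bash
python3 -c "
from bench import ticket
print(ticket.close_job())"
```

```text
the job is handed in; nothing more can be done
None
```

The dry-keeper is packed, closed and pumped down, and the job is handed in at about 40 s on the robot's clock. `close_job` gives no verdict.

- **Bottles:** four amber bottles were present. I stood all of them in the drum, and all four were upright before the lid went on. Bottle 1 was later seen about 30 mm from where I had set it, probably knocked. It was still upright and about 62 mm from the axis by a rough estimate, so I left it.
- **Lid:** it met the rim at the expected height. The last pictures put its centre within about 2 mm of the drum's axis, and it looked level.
- **Valve:** I turned the bar clockwise about 50°, so its white line points at the closed mark. It is within about 1° of square, judged by the gripper's angle at release.
- **Pedal:** I pressed it to its stop twice, reaching 31 N and 38 N at about 36 mm height. It came fully back up after each stroke.
- **Bystanders and finish:** the mug, tube, adapter and both look-alikes look undisturbed in the pictures. The gripper was clear of everything at hand-in.

No check failed. The two cameras disagreed by less than 2 mm on the drum and lid positions. The bottles could not be seen again once the lid was on.

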